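# Line up a gear housing cover with a drift pin and fit its bolts

### The job

Fit the aluminium cover on the green gear housing, its red-striped edge over the single bore: the cover's rest and the housing's cheeks leave different edges free, so first lay the cover flat on the table, let go, and take it by its other two edges to set it on the housing. Then line up the holes by pushing the red-handled drift pin fully home through cover and housing, leave it in, and only then push the two steel bolts fully home in the other two holes, either bolt in either hole. Leave the bottle, the cup and the dabber standing where they are.

Things in the scene. Friction and masses are not known exactly. Their poses are not given: they have to be found in the camera images.
- cover_center (a point): Centre (half-way up) of the loose aluminium cover plate, 66 (its x) by 64 (y) by 14 mm (z up), 0.15 to 0.31 kg, with three through holes and a red stripe along its -x edge. It starts flat on the rest, axes about along the rest's (up to 2 mm, 0.03 rad off), underside 34 mm above the table; only its two x edges can be gripped there.
- cover_hole_d (a point): Centre of the cover's drift hole (11.2 mm wide), beside the red stripe: x -19 mm, y 0 from the cover's centre, at its underside.
- cover_hole_b1 (a point): Centre of one bolt hole of the cover (10.4 mm; x +15, y +19 mm from the cover's centre), at the underside.
- cover_hole_b2 (a point): Centre of the other bolt hole of the cover (10.4 mm; x +15, y -19 mm), at the underside.
- housing: Green fixed gear housing; origin under its centre on the table, z up. Foot 100 (x) by 70 by 8 mm high, block 74 (x) by 54 (y) mm with its flat top at 34 mm. Cheeks at the x ends, 50 mm long (y), 56 mm high, inner faces at x +-36 mm. The cover lies between them on the block, axes along the housing's, 3 mm play each side, top at 48 mm; its y edges overhang by 5 mm and are free to grip.
- housing_hole_d (a point): Mouth of the housing's single bore for the drift (11.2 mm wide, 26 mm deep), x -19 mm, y 0, on the block's top.
- housing_hole_b1 (a point): Mouth of a bolt bore of the housing (10.4 mm wide, 26 mm deep), x +15 mm, y +19 mm, on the block's top.
- housing_hole_b2 (a point): Mouth of the other bolt bore (10.4 mm wide, 26 mm deep), x +15 mm, y -19 mm, on the block's top.
- rest: Fixed wooden rest for the cover; origin under its centre on the table, z up. Pedestal 44 (x) by 54 (y) mm, top 34 mm above the table, on a base 50 by 96 mm, 6 mm high; upright cheeks 56 mm high, 50 mm long (x) hide the cover's two y edges; its x edges overhang the pedestal by 11 mm.
- stand: Dark wooden pin stand, fixed, 40 (x) by 130 (y) by 50 mm high; origin under its centre on the table. Three sockets 13 mm wide, 44 mm deep, 42 mm apart along y hold the drift and the two bolts upright in any order, flanges on the stand's top, each up to 2 mm off its socket's axis.
- drift_grip (a point): Point on the axis, 20 mm above the underside of the round flange (18 mm wide, 4 mm thick); z up along the grip. The drift: red round grip 14 mm wide, 36 mm tall above the flange; below the flange a 10 mm shank, straight for 18 mm and then tapering to a 3 mm tip 40 mm below the flange. 0.08 kg. Fully home, its flange lies on the cover's top.
- bolt_a_grip (a point): Point on the axis, 20 mm above the underside of the round flange (18 mm wide, 4 mm thick); z up along the grip. A push-in bolt: steel round grip 12 mm wide, 32 mm tall above the flange; below it an 8 mm shank, straight for 20 mm and then tapering to a 3 mm tip 32 mm below the flange. 0.05 kg. Fully home, its flange lies on the cover's top.
- bolt_b_grip (a point): The other bolt, the same as bolt_a; the point lies likewise.
- bottle_mid (a point): Bystander: small brown dropper bottle with a black dropper top, 33 mm across, 102 mm high, standing; point on its axis half-way up.
- cup_mid (a point): Bystander: small brass-coloured open cup, 65 mm across, 48 mm high, standing; point on its axis half-way up.
- dabber_mid (a point): Bystander: black dabber with a knob on top, 52 mm across, 71 mm high, standing; point on its axis half-way up.
- table_vice: Fixed grey vice at the table's near edge, 64 (x) by 124 (y) mm, 89 mm high; origin under its centre. Not needed; keep clear of it. Farther off, beyond x = 0.60 m and from y = -0.10 to 0.20 m, stands a chest 136 mm high with a drawer pulled out; keep clear of it too, and of a rough grey rock to the left of y = 0.20 m.

How it is judged:
On the way, in this order (a step that is already met when the one before it is completed fails the run):
1. the cover lies flat on the table, let go (height (world z) of cover_center below 0.011 m and angle between cover_center's own z axis and vertical below 0.1 rad and contact force between the fingers and cover below 0.1 N), for 0.1 s.
2. the cover lies on the housing between its cheeks, the right way round (each hole within 6 mm of its bore), let go (distance between cover_hole_d and housing_hole_d below 0.006 m and distance between cover_hole_b1 and housing_hole_b1 below 0.006 m and distance between cover_hole_b2 and housing_hole_b2 below 0.006 m and angle between cover_center's own z axis and vertical below 0.06 rad and contact force between the fingers and cover below 0.1 N), for 0.1 s.
3. the drift is fully home in the single bore, through the cover (distance between cover_hole_d and housing_hole_d below 0.003 m and horizontal distance between drift_grip and housing_hole_d below 0.003 m and z of drift_grip in the frame of housing below 0.071 m and angle between drift_grip's own z axis and vertical below 0.06 rad), for 0.1 s.
4. one bolt is fully home in a bolt bore (((horizontal distance between bolt_a_grip and housing_hole_b1 below 0.003 m and z of bolt_a_grip in the frame of housing below 0.071 m and angle between bolt_a_grip's own z axis and vertical below 0.06 rad) or (horizontal distance between bolt_a_grip and housing_hole_b2 below 0.003 m and z of bolt_a_grip in the frame of housing below 0.071 m and angle between bolt_a_grip's own z axis and vertical below 0.06 rad) or (horizontal distance between bolt_b_grip and housing_hole_b1 below 0.003 m and z of bolt_b_grip in the frame of housing below 0.071 m and angle between bolt_b_grip's own z axis and vertical below 0.06 rad) or (horizontal distance between bolt_b_grip and housing_hole_b2 below 0.003 m and z of bolt_b_grip in the frame of housing below 0.071 m and angle between bolt_b_grip's own z axis and vertical below 0.06 rad))), for 0.1 s.
At the end, for the whole second after the job is handed in: Cover flat on the housing, right way round, every hole within 3 mm of its bore; drift home in the single bore and a bolt home in each other bore: within 3 mm of the bore's axis, upright within 0.06 rad, flange within 3 mm of the seated height; bystanders standing within 30 mm of their places (all of step 3 and distance between cover_hole_b1 and housing_hole_b1 below 0.003 m and distance between cover_hole_b2 and housing_hole_b2 below 0.003 m and angle between cover_center's own z axis and vertical below 0.06 rad and (((horizontal distance between bolt_a_grip and housing_hole_b1 below 0.003 m and z of bolt_a_grip in the frame of housing below 0.071 m and angle between bolt_a_grip's own z axis and vertical below 0.06 rad) and (horizontal distance between bolt_b_grip and housing_hole_b2 below 0.003 m and z of bolt_b_grip in the frame of housing below 0.071 m and angle between bolt_b_grip's own z axis and vertical below 0.06 rad)) or ((horizontal distance between bolt_a_grip and housing_hole_b2 below 0.003 m and z of bolt_a_grip in the frame of housing below 0.071 m and angle between bolt_a_grip's own z axis and vertical below 0.06 rad) and (horizontal distance between bolt_b_grip and housing_hole_b1 below 0.003 m and z of bolt_b_grip in the frame of housing below 0.071 m and angle between bolt_b_grip's own z axis and vertical below 0.06 rad)))); the robot touches nothing.
It fails at once if the bottle is shifted more than 30 mm or tipped (distance of bottle_mid from where it was at the start of the episode above 0.03 m or angle between bottle_mid's own z axis and vertical above 0.4 rad).
It fails at once if the cup is shifted more than 30 mm or tipped (distance of cup_mid from where it was at the start of the episode above 0.03 m or angle between cup_mid's own z axis and vertical above 0.4 rad).
It fails at once if the dabber is shifted more than 30 mm or tipped (distance of dabber_mid from where it was at the start of the episode above 0.03 m or angle between dabber_mid's own z axis and vertical above 0.4 rad).
It also fails if it takes over 72 s, if anything falls off the work surface, if the arm or the gripper's body presses on something with over 40 N, if the wrist force passes 120 N, or if a joint passes its speed limit or range.

### The arm

A 6-joint arm with a two-finger parallel gripper is mounted at the origin on a cart in front of the work surface, level with it; the furniture and walls round the work are solid. World frame = base frame: x ahead of the robot, y to its left, z up, the work surface at z = 0. Lengths are in m, angles in rad, forces in N, time in s.
With the tool pointing down it reaches from about 0.225 to 0.875 m from the base axis. Payload 3.4 kg.
Tool frame: the origin (TCP) lies at the very end of the fingers, on their centre line; the grasp point (between the pads) lies 19 mm behind it (manip.hold_point_z is the distance from the TCP to the grasp point, in m); z points along the fingers, x is the direction in which the jaws open and shut, and the axes are right-handed (so a half turn about z gives the same grasp; the last joint's range is limited). The gripper opens to 85 mm and grips with 20 to 120 N. Pads are 22 mm wide; open, the fingers measure 114 mm over their backs; the gripper's body (76 mm by 85 mm) begins 54 mm behind the grasp point. The pads swing forward as they close: fully open they stand 13 mm farther back than shut.
Start: joints at [-1.26, 0.276, 1.505, -0, 1.361, -0.121], TCP at [0.241, -0.522, 0.231] pointing down, gripper open.
Joint ranges: [-2.89, 2.89], [-0.75, 2.08], [0.22, 2.7], [-1.18, 4.32], [0.11, 2.71], [-2.7, 2.7]. Speed limits (rad/s): [2.57, 2.57, 3.14, 3.14, 3.14, 3.14].

### API

Orientations are given as a unit quaternion [w, x, y, z].
In Python, from rig import telemetry, cams, manip, finder gives the robot as it stands. The module is installed in compiled form; this text tells all that it offers.
- The arm moves only by the tool carry_out, never from a script. Its argument "rows" is a list that holds one entry, the list of rows, each a list of 5 numbers: the gripper's target within -1 to 1 (fully open at 1, half-way at 0, shut at -1), then the shift along the world's x, y, z in cm, then the turn about the world's z in rad. A call has 1 to 12 rows; each row shifts and turns the commanded pose from where the row before left it; what a row does not reach is not made up. A row lasts 1/10 s, in which the tool goes at most 50 mm and 8.59 degrees, less where a joint would pass 70% of its speed; a pose out of reach is approached as far as the arm can. A call with a gripper value outside its range is refused whole. The fingers move at their own pace and stop on an object; "force" is the grip in N (left out, the last holds). Time passes only in rows, so rows that do not move let the fingers close. It gives the time, the measured TCP pose, the force and the opening at its end, in the units of the state.
- telemetry.get_state(): the state, without advancing time (a new reading comes with each control period).
- cams.get_image(name): name is "side" or "top" or "wrist"; returns a dict with "image" (400x640x3 uint8, red, green, blue), "camera_matrix" (3x3 intrinsics, pixels), "eye" and "attitude" of the camera in the world. Camera axes: x right, y down, z forward; pixel columns grow to the right and rows downward; lengths in m; the calibration is good to about 2 mm. The wrist camera is an equidistant fisheye: a pixel r from the principal point sees the ray r / f radians off the axis. A picture is of the moment at which its call begins. There is no depth.
- manip.sign_off(): hands the job in, once; it reports no verdict.
Trained networks look in a picture, given as the dict that the camera call returned (one of the last four; its "shot" number tells which), for a name from the list of things; names that differ only in an ending like _2 or _b are one class to them, and where a whole thing is asked for, a point or a joint stands for the part that bears it (a point fixed in the world has none). Each returns a list of dicts, best first, with "confidence" (0 to 1); they miss things now and then, are a little off and sometimes report something else, mostly with a low value. They report only what shows in the picture. A call takes as long as a camera call.
- finder.boxes_of(picture, thing): "xy" ([column, row] in pixels, amid what is visible of it).
The state is a dict: "clock": time; "qpos": joint angles; "qd": joint speeds; "effort": joint torques, N m; "position": TCP position; "ee_rot": TCP orientation; "contact_force": force on the tool from outside, world axes, zero at the start; "moment": the same for the moment, N m; "width": finger opening in m.
Only numpy, scipy, OpenCV 4.12 (cv2) and the standard library are available. Lean on these libraries where they do the work, as an engineer would, in place of code of your own. Each camera call takes 0.05 s, during which the arm holds its last target.

## Working session

There is one attempt and no reset: what is moved stays moved. The work goes in short steps, Python scripts to look and compute and a tool call to move; the robot and the scene stay as the last step left them, time stands still between calls to the robot, and variables do not carry over. Pictures are saved under pics/ and viewed, and the job is handed in when it is done.

Besides the shell and the picture viewer there is one more tool, called after ">>>" as name(argument=value, ...) on one line, values as JSON. carry_out: Moves the arm, as the interface text tells. Its arguments: {"type":"object","properties":{"rows":{"type":"array","items":{"type":"array","items":{"type":"array","items":{"type":"number"}}}},"force":{"type":"number"}},"required":["rows"]}

```bash
mkdir -p pics; ls; cat > h.py <<'E'
import numpy as np, cv2
from rig import telemetry, cams, manip, finder
def save(p,name): cv2.imwrite('pics/'+name+'.png', cv2.cvtColor(p['image'],cv2.COLOR_RGB2BGR))
def R(p):
    a=np.array(p['attitude'],float)
    if a.shape==(3,3): return a
    w,x,y,z=a
    from scipy.spatial.transform import Rotation as Ro
    return Ro.from_quat([x,y,z,w]).as_matrix()
def ray(p,uv,wrist=False):
    K=np.array(p['camera_matrix']);x=(uv[0]-K[0,2])/K[0,0];y=(uv[1]-K[1,2])/K[1,1]
    if wrist:
        r=np.hypot(x,y);d=np.array([x/r*np.sin(r),y/r*np.sin(r),np.cos(r)]) if r>1e-9 else np.array([0,0,1.])
    else: d=np.array([x,y,1.])
    return R(p)@d
def at_z(p,uv,z,wrist=False):
    d=ray(p,uv,wrist);e=np.array(p['eye']);return e+d*(z-e[2])/d[2]
def proj(p,X,wrist=False):
    c=R(p).T@(np.array(X)-np.array(p['eye']));K=np.array(p['camera_matrix'])
    if wrist:
        th=np.arctan2(np.hypot(c[0],c[1]),c[2]);s=th/max(np.hypot(c[0],c[1]),1e-12);q=c[:2]*s
    else:q=c[:2]/c[2]
    return np.array([K[0,0]*q[0]+K[0,2],K[1,1]*q[1]+K[1,2]])
E
python3 - <<'E'
from h import *
s=telemetry.get_state();print({k:np.round(v,3) for k,v in s.items()}, manip.hold_point_z)
for n in ['side','top','wrist']:
    p=cams.get_image(n);save(p,n+'0');print(n,p['shot'],np.round(p['camera_matrix'],1).tolist(),np.round(p['eye'],4),np.round(p['attitude'],4).tolist())
E
```

```text
pics
{'clock': np.float64(0.0), 'qpos': array([-1.26 ,  0.277,  1.506,  0.   ,  1.361, -0.121]), 'qd': array([ 0.001,  0.   , -0.001,  0.001, -0.   ,  0.002]), 'effort': array([ 2.0000e-03, -4.1677e+01, -2.4581e+01,  0.0000e+00,  1.1000e-02,
       -0.0000e+00]), 'position': array([ 0.24 , -0.522,  0.23 ]), 'ee_rot': array([-0.001,  0.842, -0.539, -0.001]), 'contact_force': array([-0.126,  1.019,  0.015]), 'moment': array([-0.044, -0.016, -0.054]), 'width': np.float64(0.086)} 0.0187
side 1 [[412.9, 0.0, 318.2], [0.0, 412.9, 194.6], [0.0, 0.0, 1.0]] [ 0.9904 -0.4571  0.7538] [-0.2961, 0.8275, 0.4478, -0.1646]
top 2 [[419.8, 0.0, 312.6], [0.0, 419.8, 195.0], [0.0, 0.0, 1.0]] [ 0.3864 -0.1439  1.1099] [0.0412, -0.6984, 0.7126, -0.0521]
wrist 3 [[309.7, 0.0, 318.5], [0.0, 309.7, 203.1], [0.0, 0.0, 1.0]] [ 0.3107 -0.4898  0.3728] [0.1281, 0.8323, -0.5328, -0.0834]
```

View pics/side0.png

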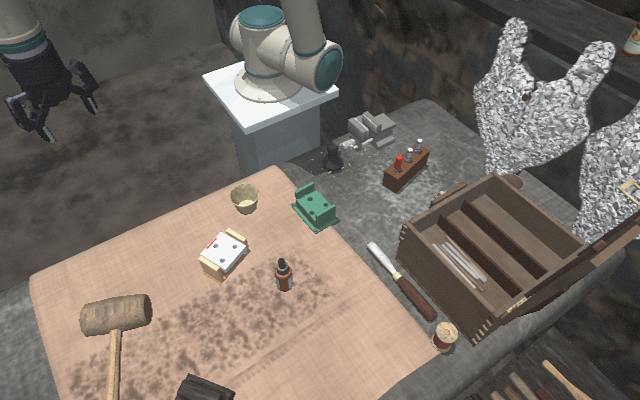

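View pics/top0.png

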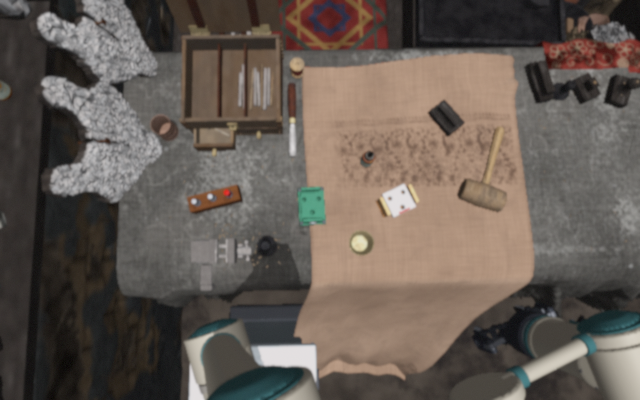

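View pics/wrist0.png

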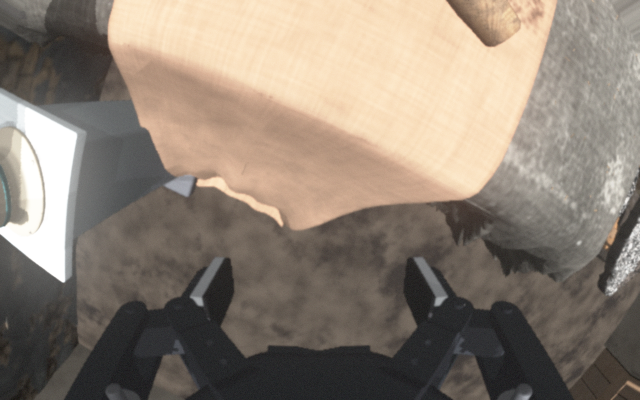

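```bash
python3 - <<'E'
from h import *
hz={'cover_center':.041,'housing':.034,'rest':.034,'stand':.05,'drift_grip':.07,'bolt_a_grip':.07,'bottle_mid':.051,'cup_mid':.024,'dabber_mid':.035,'cover_hole_d':.048,'cover_hole_b1':.048,'housing_hole_d':.034,'housing_hole_b1':.034,'table_vice':.089}
for n in ['top','side']:
    p=cams.get_image(n)
    for t,z in hz.items():
        for r in finder.boxes_of(p,t)[:4]:
            print(n,t,round(r['confidence'],2),np.round(r['xy'],1),np.round(at_z(p,r['xy'],z),3))
E
```

```text
top cover_center 0.78 [397.7 202.8] [ 0.504 -0.38   0.041]
top housing 0.69 [310.4 207. ] [ 0.498 -0.156  0.034]
top rest 0.63 [387.5 202.5] [ 0.506 -0.355  0.034]
top rest 0.25 [395.2 200.2] [ 0.512 -0.376  0.034]
top stand 0.62 [216.  201.3] [0.516 0.083 0.05 ]
top drift_grip 0.53 [310.9 205.9] [ 0.497 -0.157  0.07 ]
top drift_grip 0.38 [226.3 193.1] [0.533 0.054 0.07 ]
top bolt_a_grip 0.48 [197.3 202.8] [0.51  0.125 0.07 ]
top bottle_mid 0.66 [367.8 160.1] [ 0.615 -0.306  0.051]
top cup_mid 0.95 [362.9 242. ] [ 0.406 -0.289  0.024]
top dabber_mid 0.86 [265.3 243.6] [ 0.407 -0.039  0.035]
top dabber_mid 0.21 [308.6 208.6] [ 0.494 -0.151  0.035]
top cover_hole_d 0.81 [400.5 199.1] [ 0.512 -0.386  0.048]
top cover_hole_b1 0.9 [399. 199.] [ 0.513 -0.383  0.048]
top housing_hole_d 0.7 [308.7 209. ] [ 0.493 -0.151  0.034]
top housing_hole_d 0.26 [385.7 202.6] [ 0.506 -0.351  0.034]
top housing_hole_b1 0.82 [309.  207.7] [ 0.496 -0.152  0.034]
side cover_center 0.7 [222.6 251.2] [ 0.511 -0.382  0.041]
side cover_center 0.58 [316.  209.6] [ 0.526 -0.167  0.041]
side housing 0.71 [317.4 213.2] [ 0.531 -0.167  0.034]
side rest 0.81 [224.2 266.5] [ 0.541 -0.393  0.034]
side rest 0.64 [222.8 249.9] [ 0.504 -0.379  0.034]
side rest 0.59 [281.7 276.5] [ 0.622 -0.309  0.034]
side stand 0.95 [403.7 175.3] [0.559 0.051 0.05 ]
side drift_grip 0.64 [396.9 163.3] [0.534 0.048 0.07 ]
side bottle_mid 0.77 [281.8 277. ] [ 0.632 -0.313  0.051]
side cup_mid 0.98 [244.2 196.8] [ 0.394 -0.278  0.024]
side dabber_mid 0.77 [332.8 160. ] [ 0.417 -0.048  0.035]
side cover_hole_d 0.57 [224.6 250.3] [ 0.516 -0.378  0.048]
side cover_hole_b1 0.62 [225.8 250.1] [ 0.517 -0.376  0.048]
side housing_hole_d 0.8 [317.6 211.9] [ 0.529 -0.165  0.034]
side housing_hole_d 0.19 [224.5 251.7] [ 0.51  -0.378  0.034]
side housing_hole_b1 0.56 [314.7 210.9] [ 0.523 -0.169  0.034]
```

```bash
python3 - <<'E'
import cv2,numpy as np
t=cv2.imread('pics/top0.png');s=cv2.imread('pics/side0.png')
a=cv2.resize(t[170:260,180:440],None,fx=3,fy=3,interpolation=cv2.INTER_CUBIC)
b=cv2.resize(s[135:290,190:445],None,fx=3,fy=3,interpolation=cv2.INTER_CUBIC)
cv2.imwrite('pics/ztop.png',a);cv2.imwrite('pics/zside.png',b)
E
```

```text
(no output)
```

View pics/ztop.png

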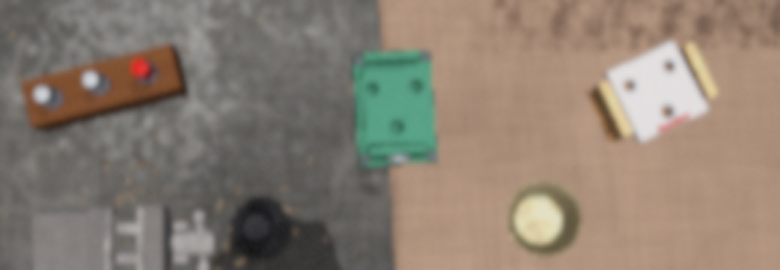

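View pics/zside.png

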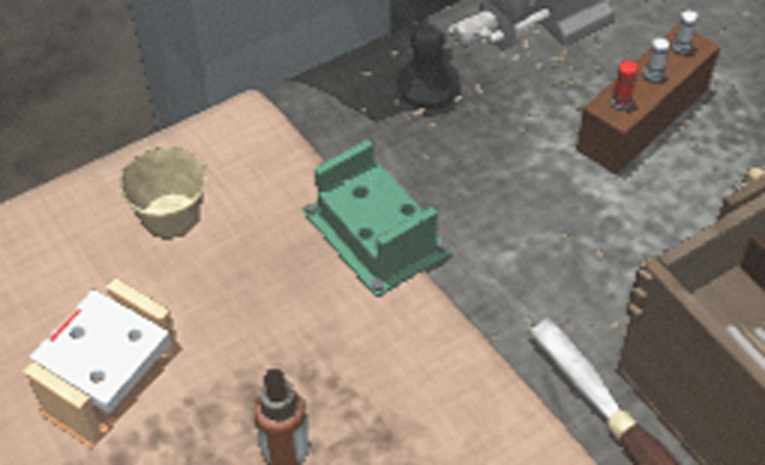

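>>> carry_out(rows=[[[1, 2.4, 1.2, 0, 0.14], [1, 2.4, 1.2, 0, 0.14], [1, 2.4, 1.2, 0, 0.14], [1, 2.4, 1.2, 0, 0.14], [1, 2.4, 1.2, 0, 0.14], [1, 2.4, 1.2, 0, 0.14], [1, 2.4, 1.2, 0, 0.14], [1, 2.4, 1.2, 0, 0.14], [1, 2.4, 1.2, 0, 0.14], [1, 2.4, 1.2, 0, 0.14], [1, 2.4, 1.2, 0, 0.14], [1, 0, 0, 0, 0.07]]])

```text
clock: 2.85
position: [0.5076, -0.3885, 0.231]
ee_rot: [-0.0, 0.972, 0.237, 0.001]
contact_force: [-1.2, -1.0, 1.2]
width: 0.0856
```

```bash
cat >> h.py <<'E'
def st():
    s=telemetry.get_state();w,x,y,z=s['ee_rot'];a=np.arctan2(2*(x*y+w*z),1-2*(y*y+z*z))
    print('t',round(float(s['clock']),2),'tcp',np.round(s['position'],4),'yaw',round(float(a),4),'F',np.round(s['contact_force'],1),'w',round(float(s['width']),4),'q6',round(float(s['qpos'][5]),2));return s
E
python3 - <<'E'
from h import *
st();p=cams.get_image('wrist');save(p,'w1')
print(p['eye'],p['attitude'])
E
```

```text
t 2.85 tcp [ 0.5076 -0.3885  0.231 ] yaw 0.4782 F [-1.2 -1.   1.2] w 0.0856 q6 -1.24
[ 0.47156172 -0.32004479  0.3733265 ] [0.14810579 0.96021357 0.23380246 0.03729599]
```

View pics/w1.png

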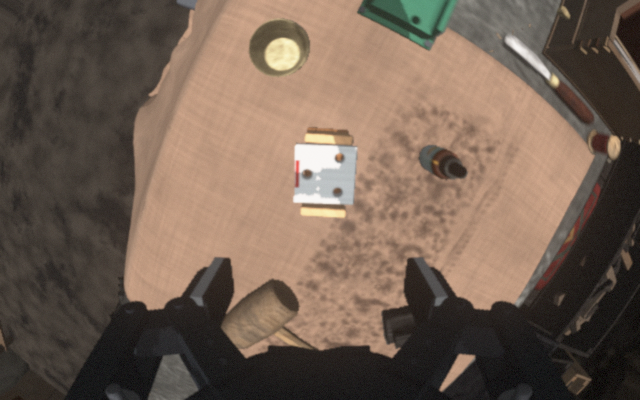

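```bash
cat >> h.py <<'E'
def plate(p,z,wrist=True,win=None):
    im=p['image'].astype(int);hsv=cv2.cvtColor(p['image'],cv2.COLOR_RGB2HSV)
    m=((hsv[...,1]<45)&(hsv[...,2]>150)).astype(np.uint8)
    red=((im[...,0]>130)&(im[...,1]<90)&(im[...,2]<100)).astype(np.uint8)
    if win is not None:
        k=np.zeros_like(m);k[win[1]:win[3],win[0]:win[2]]=1;m*=k;red*=k
    m2=cv2.morphologyEx(m|red,cv2.MORPH_CLOSE,np.ones((7,7),np.uint8))
    m2=cv2.morphologyEx(m2,cv2.MORPH_OPEN,np.ones((9,9),np.uint8))
    cs,_=cv2.findContours(m2,cv2.RETR_EXTERNAL,cv2.CHAIN_APPROX_NONE);c=max(cs,key=cv2.contourArea)[:,0,:].astype(float)
    W=np.array([at_z(p,u,z,wrist)[:2] for u in c])
    (cx,cy),(w,h),a=cv2.minAreaRect((W*1000).astype(np.float32))
    box=cv2.boxPoints(((cx,cy),(w,h),a))
    ry,rx=np.nonzero(red*cv2.dilate(m2,np.ones((3,3),np.uint8)));rw=np.mean([at_z(p,u,z,wrist)[:2] for u in zip(rx,ry)],axis=0)
    d=np.array([cx,cy])/1000-rw;yaw0=np.arctan2(d[1],d[0])
    e=np.radians(a);k=np.round((yaw0-e)/(np.pi/2));yaw=e+k*np.pi/2
    print('plate c',round(cx/1000,4),round(cy/1000,4),'wh',w,h,'yaw',yaw,'approx',yaw0)
    return cx/1000,cy/1000,yaw
E
python3 - <<'E'
from h import *
p=cams.get_image('wrist');plate(p,.048,win=(270,120,380,230))
for t,z in dict(cover_center=.048,rest=.034,cover_hole_d=.048,cover_hole_b1=.048,housing=.034,housing_hole_d=.034,housing_hole_b1=.034).items():
    for r in finder.boxes_of(p,t)[:4]: print(t,round(r['confidence'],2),np.round(r['xy'],1),np.round(at_z(p,r['xy'],z,True),4))
p=cams.get_image('top')
plate(p,.048,False,win=(370,170,430,230))
E
```

```text
plate c 0.5107 -0.3795 wh 66.78385162353516 65.79505157470703 yaw 0.434193594906167 approx 0.6531043962732227
cover_center 0.75 [326.4 173.4] [ 0.5101 -0.3785  0.048 ]
rest 0.86 [328.7 148.4] [ 0.5009 -0.3548  0.034 ]
cover_hole_d 0.67 [325.2 169.9] [ 0.5072 -0.3757  0.048 ]
cover_hole_b1 0.76 [324.2 171.6] [ 0.5071 -0.3778  0.048 ]
housing 0.88 [416.4  18.8] [ 0.5177 -0.1747  0.034 ]
housing_hole_d 0.63 [414.6  15.7] [ 0.5143 -0.1724  0.034 ]
housing_hole_b1 0.82 [412.6  16.1] [ 0.5125 -0.1743  0.034 ]
plate c 0.5263 -0.407 wh 53.731197357177734 126.38052368164062 yaw nan approx nan
  return _methods._mean(a, axis=axis, dtype=dtype,
  ret = ret.dtype.type(ret / rcount)
```

>>> carry_out(rows=[[[0.8, 0.3, 0.9, -2, -0.03], [0.8, 0, 0, -3, 0], [0.8, 0, 0, -3, 0], [0.8, 0, 0, -2, 0], [0.8, 0, 0, -1, 0], [0.8, 0, 0, 0, 0], [0.8, 0, 0, 0, 0]]])

```text
clock: 4.05
position: [0.5081, -0.3819, 0.1222]
ee_rot: [0.001, 0.976, 0.219, 0.001]
contact_force: [0.5, -0.1, 0.8]
width: 0.077
```

```bash
python3 - <<'E'
from h import *
st();p=cams.get_image('wrist');save(p,'w2')
for r in finder.boxes_of(p,'cover_center')[:2]: print(r)
try: plate(p,.048,win=(200,50,440,290))
except Exception as e: print(e)
E
```

```text
t 4.05 tcp [ 0.5081 -0.3819  0.1222] yaw 0.4407 F [ 0.5 -0.1  0.8] w 0.077 q6 -1.19
{'xy': [322.0, 208.0], 'confidence': 0.7}
plate c 0.5108 -0.3796 wh 66.8046646118164 64.8955078125 yaw 0.4357831026027808 approx 0.42832840398950506
```

View pics/w2.png

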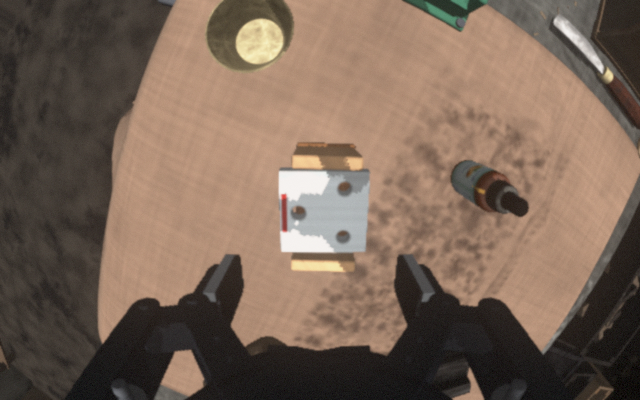

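>>> carry_out(rows=[[[0.8, 0.27, 0.23, -1, 0], [0.8, 0, 0, -2, 0], [0.8, 0, 0, -2, 0], [0.8, 0, 0, -2, 0], [0.8, 0, 0, -1.3, 0], [0.8, 0, 0, -0.8, 0], [0.8, 0, 0, 0, 0], [0.8, 0, 0, 0, 0]]])

```text
clock: 4.95
position: [0.5108, -0.3793, 0.0309]
ee_rot: [0.0, 0.976, 0.219, 0.0]
contact_force: [0.4, 1.1, 0.3]
width: 0.0769
```

```bash
python3 - <<'E'
from h import *
st();p=cams.get_image('wrist');save(p,'w3')
p=cams.get_image('side');cv2.imwrite('pics/s3.png',cv2.cvtColor(cv2.resize(p['image'][200:300,150:310],None,fx=5,fy=5),cv2.COLOR_RGB2BGR))
E
```

```text
t 4.95 tcp [ 0.5108 -0.3793  0.0309] yaw 0.441 F [0.4 1.1 0.3] w 0.0769 q6 -1.19
```

View pics/w3.png

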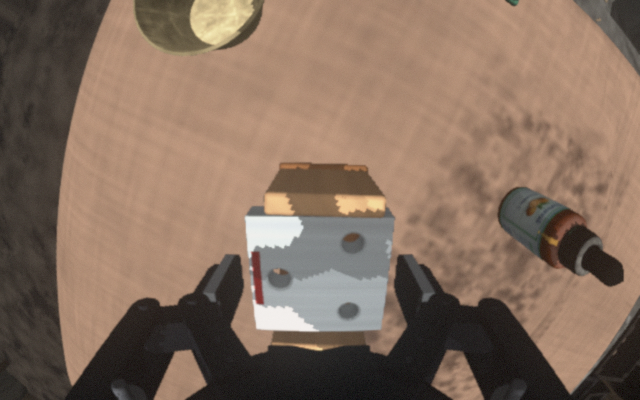

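View pics/s3.png

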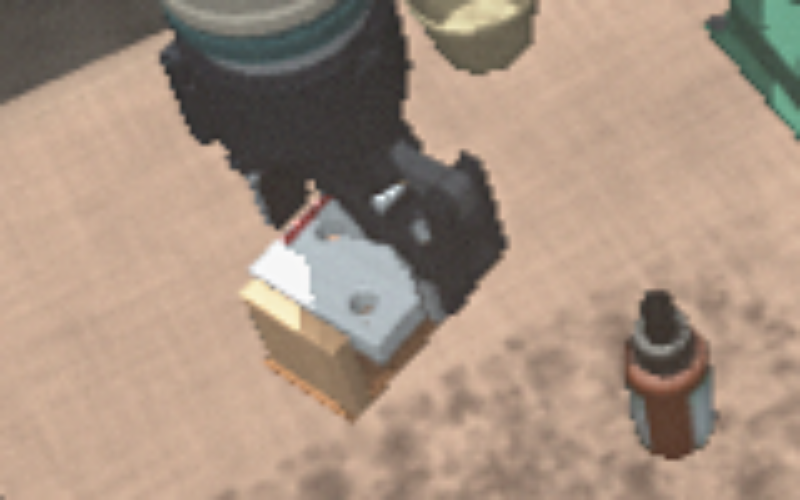

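>>> carry_out(rows=[[[-0.2, 0, 0, 0, 0], [-0.2, 0, 0, 0, 0], [-0.2, 0, 0, 0, 0], [-0.2, 0, 0, 0, 0], [-0.2, 0, 0, 0, 0], [-0.2, 0, 0, 0, 0]]], force=50)

```text
clock: 5.65
position: [0.5111, -0.3795, 0.0317]
ee_rot: [0.001, 0.976, 0.219, 0.001]
contact_force: [-0.6, -0.4, 6.3]
width: 0.0644
```

>>> carry_out(rows=[[[-0.2, 0, 0, 1, 0], [-0.2, 0, 0, 1.5, 0], [-0.2, 0, 0, 2, 0], [-0.2, 0, 0, 2, 0], [-0.2, 0, 0, 2, 0], [-0.2, 0, 0, 1.5, 0], [-0.2, 0, 0, 0, 0]]])

```text
clock: 6.35
position: [0.5112, -0.3798, 0.1326]
ee_rot: [0.002, 0.976, 0.219, 0.001]
contact_force: [-0.1, -0.5, -1.6]
width: 0.0645
```

```bash
python3 - <<'E'
from h import *
st();p=cams.get_image('wrist');save(p,'w4')
E
```

```text
t 6.35 tcp [ 0.5112 -0.3798  0.1326] yaw 0.441 F [-0.1 -0.5 -1.6] w 0.0645 q6 -1.19
```

View pics/w4.png

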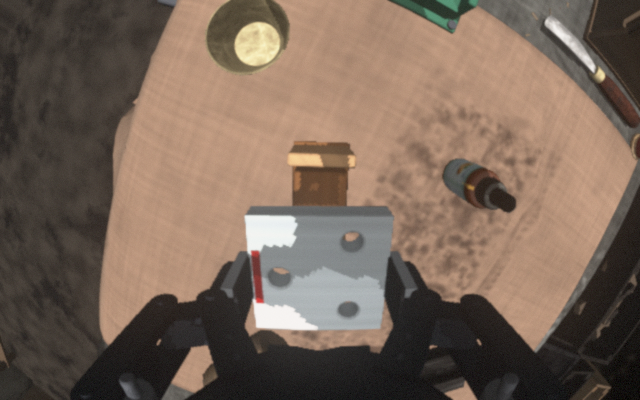

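>>> carry_out(rows=[[[-0.2, -0.5, 0.8, 0, 0], [-0.2, -1.4, 2.1, 0, -0.04], [-0.2, -1.6, 2.4, 0, -0.05], [-0.2, -1.6, 2.4, 0, -0.05], [-0.2, -1.6, 2.4, 0, -0.05], [-0.2, -1.6, 2.4, 0, -0.05], [-0.2, -1.6, 2.4, 0, -0.05], [-0.2, -1.6, 2.4, 0, -0.05], [-0.2, -1.2, 1.6, 0, -0.03], [-0.2, -0.4, 0.6, 0, 0], [-0.2, 0, 0, 0, 0], [-0.2, 0, 0, 0, 0]]])

```text
clock: 7.6
position: [0.3801, -0.1846, 0.1303]
ee_rot: [0.0, 0.999, 0.036, 0.0]
contact_force: [-0.2, -0.7, -3.0]
width: 0.0646
```

```bash
python3 - <<'E'
from h import *
st();p=cams.get_image('wrist');save(p,'w5')
for t,z in dict(housing=.034,housing_hole_d=.034,housing_hole_b1=.034,cup_mid=.024,dabber_mid=.035).items():
    for r in finder.boxes_of(p,t)[:4]: print(t,round(r['confidence'],2),np.round(r['xy'],1),np.round(at_z(p,r['xy'],z,True),4))
E
```

```text
t 7.6 tcp [ 0.3801 -0.1846  0.1303] yaw 0.0715 F [-0.2 -0.7 -3. ] w 0.0646 q6 -0.69
housing 0.73 [456.3 179.4] [ 0.4947 -0.1538  0.034 ]
housing_hole_d 0.6 [455.  177.7] [ 0.4932 -0.1525  0.034 ]
housing_hole_b1 0.74 [454.  176.7] [ 0.492  -0.1517  0.034 ]
cup_mid 0.53 [338.5 331. ] [ 0.4108 -0.324   0.024 ]
dabber_mid 0.83 [358.9  30.1] [ 0.4005 -0.0438  0.035 ]
dabber_mid 0.18 [459.1 178.9] [ 0.4968 -0.153   0.035 ]
```

View pics/w5.png

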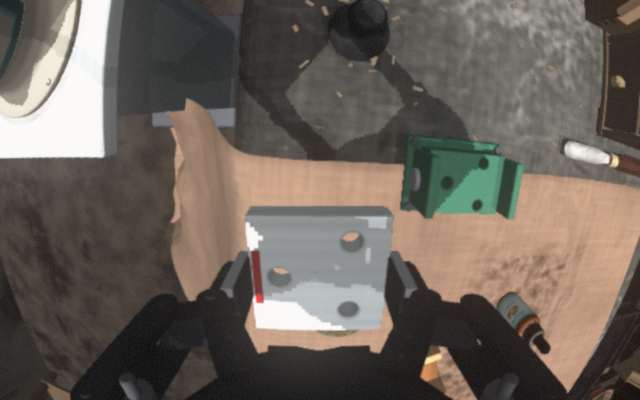

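```bash
cat >> h.py <<'E'
def holes(p,d,b1,b2,z,wrist=True):
    P=np.array([at_z(p,u,z,wrist)[:2] for u in (d,b1,b2)]);M=np.array([[-.019,0],[.015,.019],[.015,-.019]])
    Pc=P.mean(0);Mc=M.mean(0);A=P-Pc;B=M-Mc
    yaw=np.arctan2((B[:,0]*A[:,1]-B[:,1]*A[:,0]).sum(),(B*A).sum());c,s=np.cos(yaw),np.sin(yaw)
    Rm=np.array([[c,-s],[s,c]]);o=Pc-Rm@Mc;res=P-(o+M@Rm.T)
    print('origin',np.round(o,4),'yaw',round(yaw,4),'res mm',np.round(res*1000,1).tolist());return o,yaw
def darkholes(p,win,n=3,scale=6,name=None):
    x0,y0,x1,y1=win;g=cv2.cvtColor(p['image'],cv2.COLOR_RGB2GRAY)[y0:y1,x0:x1]
    big=cv2.resize(p['image'][y0:y1,x0:x1],None,fx=scale,fy=scale,interpolation=cv2.INTER_CUBIC)
    if name: cv2.imwrite('pics/'+name+'.png',cv2.cvtColor(big,cv2.COLOR_RGB2BGR))
E
python3 - <<'E'
from h import *
p=cams.get_image('wrist');darkholes(p,(395,125,525,225),name='z5')
holes(p,(447,184),(483,163),(477,205),.034)
p=cams.get_image('top');darkholes(p,(290,175,345,235),scale=10,name='z5t')
E
```

```text
origin [ 0.5044 -0.1568] yaw 0.0676 res mm [[0.7, -0.3], [-0.1, 0.1], [-0.6, 0.1]]
```

View pics/z5.png

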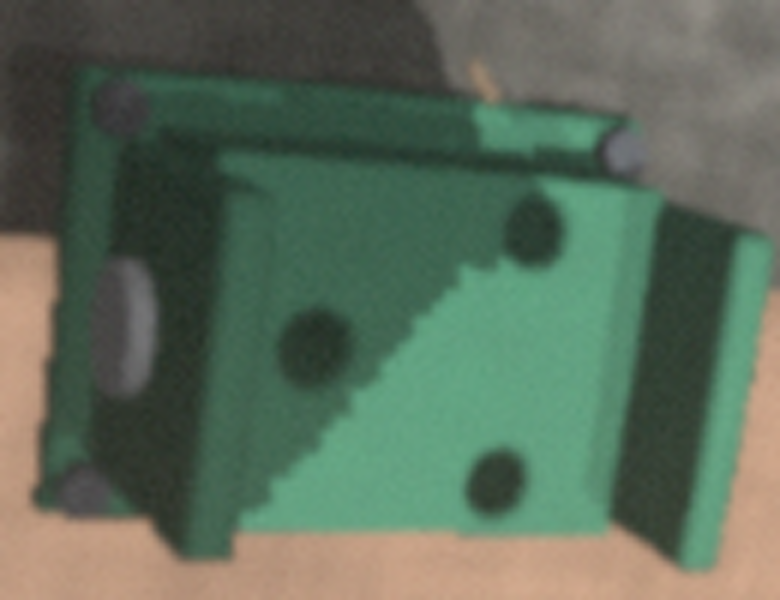

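View pics/z5t.png

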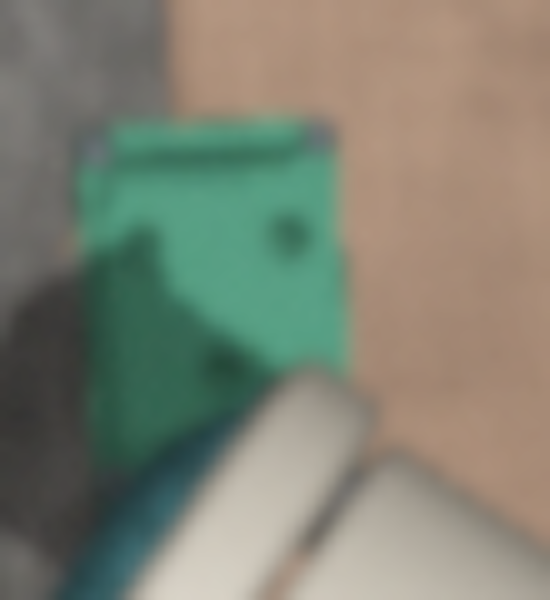

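>>> carry_out(rows=[[[-0.2, 0, 0, -1.5, 0], [-0.2, 0, 0, -2.5, 0], [-0.2, 0, 0, -2.5, 0], [-0.2, 0, 0, -2.5, 0], [-0.2, 0, 0, -2, 0], [-0.2, 0, 0, -1.2, 0], [-0.2, 0, 0, -0.5, 0], [-0.2, 0, 0, 0, 0], [-0.2, 0, 0, 0, 0]]])

```text
clock: 8.9
position: [0.3799, -0.1844, 0.0038]
ee_rot: [0.0, 0.999, 0.035, 0.001]
contact_force: [0.2, 0.3, -2.9]
width: 0.0643
```

```bash
python3 - <<'E'
from h import *
st();p=cams.get_image('wrist');save(p,'w6')
E
```

```text
t 8.9 tcp [ 0.3799 -0.1844  0.0038] yaw 0.0709 F [ 0.2  0.3 -2.9] w 0.0643 q6 -0.69
```

Still carrying its weight (−2.9 N); lower in small steps.

>>> carry_out(rows=[[[-0.2, 0, 0, -0.2, 0], [-0.2, 0, 0, -0.2, 0], [-0.2, 0, 0, -0.1, 0], [-0.2, 0, 0, 0, 0]]])

```text
clock: 9.35
position: [0.3792, -0.1839, -0.0017]
ee_rot: [-0.0, 0.999, 0.036, -0.0]
contact_force: [-0.9, -0.5, -3.0]
width: 0.0644
```

>>> carry_out(rows=[[[-0.2, 0, 0, -0.1, 0], [-0.2, 0, 0, -0.05, 0], [-0.2, 0, 0, 0, 0]]])

```text
clock: 9.65
position: [0.3794, -0.184, -0.0023]
ee_rot: [0.0, 0.999, 0.036, 0.0]
contact_force: [-2.0, 1.6, 8.5]
width: 0.0641
```

>>> carry_out(rows=[[[0.8, 0, 0, 0, 0], [0.8, 0, 0, 0, 0], [0.8, 0, 0, 0, 0], [0.8, 0, 0, 0, 0], [0.8, 0, 0, 2, 0], [0.8, 0, 0, 3, 0], [0.8, 0, 0, 3, 0], [0.8, 0, 0, 2, 0], [0.8, 0, 0, 0, 0], [0.8, 0, 0, 0, 0]]])

```text
clock: 10.65
position: [0.3792, -0.1839, 0.0967]
ee_rot: [0.0, 0.999, 0.035, 0.0]
contact_force: [-0.5, 0.1, -0.6]
width: 0.0764
```

```bash
python3 - <<'E'
from h import *
st();p=cams.get_image('wrist');save(p,'w7');plate(p,.014,win=(200,100,440,320))
E
```

```text
t 10.65 tcp [ 0.3792 -0.1839  0.0967] yaw 0.071 F [-0.5  0.1 -0.6] w 0.0764 q6 -0.69
plate c 0.3791 -0.1842 wh 66.45219421386719 65.13861846923828 yaw 0.057682937367653016 approx -0.019074607866394668
```

View pics/w7.png

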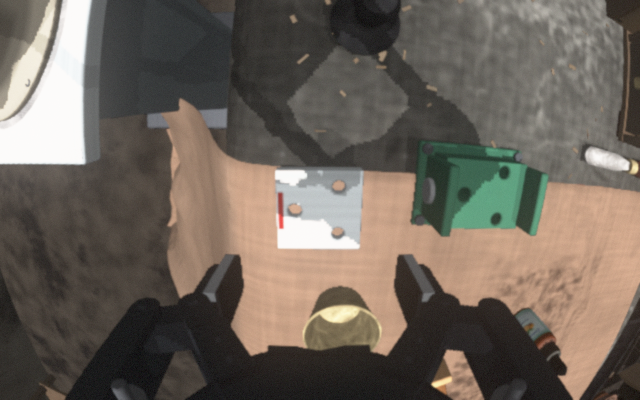

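>>> carry_out(rows=[[[0.8, 0, 0, 0, -0.1], [0.8, 0, 0, 0, -0.147], [0.8, 0, 0, 0, -0.147], [0.8, 0, 0, 0, -0.147], [0.8, 0, 0, 0, -0.147], [0.8, 0, 0, 0, -0.147], [0.8, 0, 0, 0, -0.147], [0.8, 0, 0, 0, -0.147], [0.8, 0, 0, 0, -0.147], [0.8, 0, 0, 0, -0.147], [0.8, 0, 0, 0, -0.147], [0.8, 0, 0, 0, 0]]])

```text
clock: 11.9
position: [0.3784, -0.1833, 0.0954]
ee_rot: [0.0, 0.732, -0.681, -0.002]
contact_force: [0.4, 1.1, 0.0]
width: 0.0765
```

```bash
python3 - <<'E'
from h import *
st();p=cams.get_image('wrist');save(p,'w8');plate(p,.014,win=(200,100,440,320))
E
```

```text
t 11.9 tcp [ 0.3784 -0.1833  0.0954] yaw -1.4987 F [0.4 1.1 0. ] w 0.0765 q6 0.88
plate c 0.3798 -0.1843 wh 68.3223876953125 66.3699722290039 yaw nan approx nan
  return _methods._mean(a, axis=axis, dtype=dtype,
  ret = ret.dtype.type(ret / rcount)
```

View pics/w8.png

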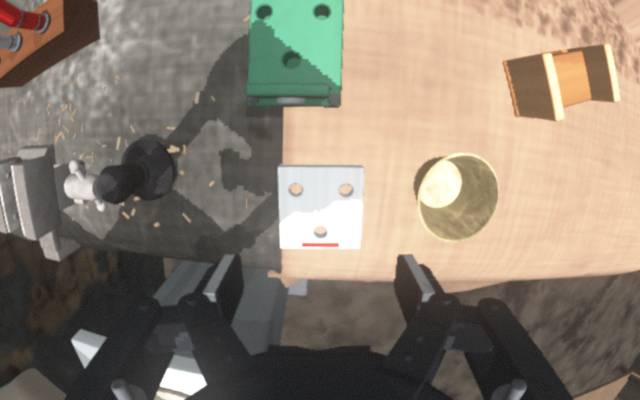

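```bash
python3 - <<'E'
from h import *
p=cams.get_image('wrist');darkholes(p,(230,0,360,110),name='z8')
holes(p,(291,60),(264,12),(322,11),.034)
for _ in range(3): st()
E
```

```text
origin [ 0.5051 -0.1567] yaw 0.051 res mm [[-0.1, 0.1], [-0.1, -0.1], [0.2, -0.0]]
t 12.0 tcp [ 0.3787 -0.1835  0.0958] yaw -1.496 F [ 0.6 -0.2  0.7] w 0.0765 q6 0.88
t 12.0 tcp [ 0.3787 -0.1835  0.0958] yaw -1.496 F [ 0.6 -0.2  0.7] w 0.0765 q6 0.88
t 12.0 tcp [ 0.3787 -0.1835  0.0958] yaw -1.496 F [ 0.6 -0.2  0.7] w 0.0765 q6 0.88
```

View pics/z8.png

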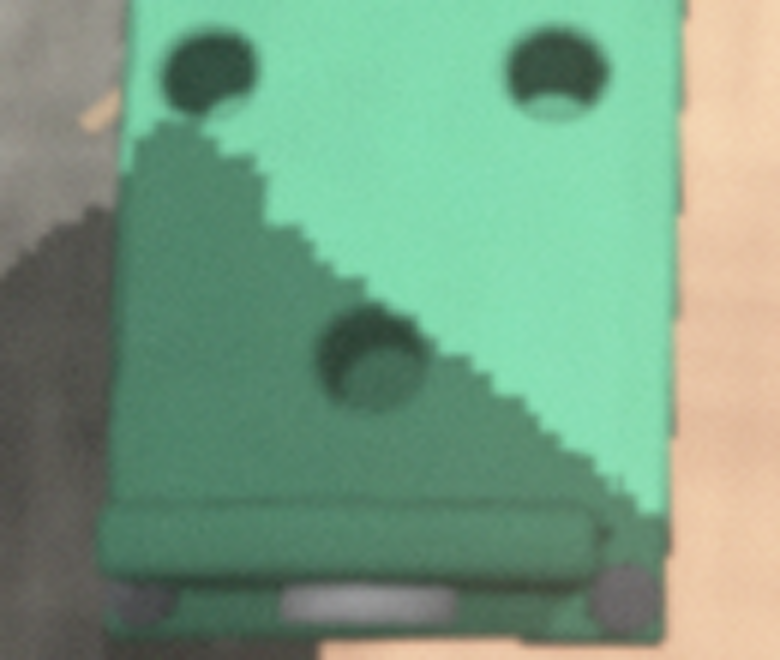

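>>> carry_out(rows=[[[0.8, 0.1, -0.08, -1.5, 0], [0.8, 0, 0, -2.5, 0], [0.8, 0, 0, -2.5, 0], [0.8, 0, 0, -1.8, 0], [0.8, 0, 0, -1.0, 0], [0.8, 0, 0, -0.3, 0], [0.8, 0, 0, 0, 0], [0.8, 0, 0, 0, 0]]])

```text
clock: 12.8
position: [0.3809, -0.1851, 0.0014]
ee_rot: [-0.0, 0.732, -0.681, 0.001]
contact_force: [0.7, -0.7, 0.7]
width: 0.0768
```

>>> carry_out(rows=[[[0.8, 0, 0, -0.3, 0], [0.8, 0, 0, 0, 0], [-0.2, 0, 0, 0, 0], [-0.2, 0, 0, 0, 0], [-0.2, 0, 0, 0, 0], [-0.2, 0, 0, 0, 0], [-0.2, 0, 0, 0, 0]]])

```text
clock: 13.5
position: [0.3805, -0.1848, -0.0015]
ee_rot: [-0.0, 0.732, -0.681, 0.0]
contact_force: [-0.6, 0.9, 5.3]
width: 0.0625
```

```bash
python3 - <<'E'
from h import *
st();p=cams.get_image('wrist');save(p,'w9');st()
E
```

```text
t 13.5 tcp [ 0.3805 -0.1848 -0.0015] yaw -1.4991 F [-0.6  0.9  5.3] w 0.0625 q6 0.88
t 13.55 tcp [ 0.3804 -0.1848 -0.0015] yaw -1.4991 F [-0.5  0.3  6.2] w 0.0624 q6 0.88
```

View pics/w9.png

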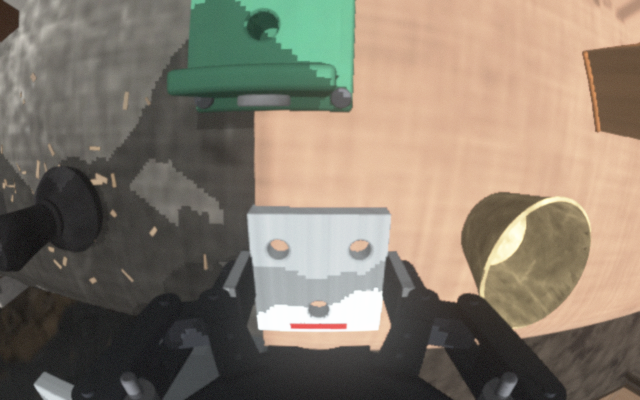

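>>> carry_out(rows=[[[-0.2, 0, 0, 1.0, 0], [-0.2, 0, 0, 2, 0], [-0.2, 0, 0, 3, 0], [-0.2, 0, 0, 3, 0], [-0.2, 1.0, 0, 2, 0], [-0.2, 1.0, 0.2, 0, 0], [-0.2, 1.0, 0.2, 0, 0], [-0.2, 0, 0, 0, 0], [-0.2, 0, 0, 0, 0]]])

```text
clock: 14.45
position: [0.4093, -0.1799, 0.1063]
ee_rot: [0.0, 0.732, -0.681, -0.002]
contact_force: [-0.3, 0.4, -3.4]
width: 0.0628
```

```bash
python3 - <<'E'
from h import *
st();p=cams.get_image('wrist');save(p,'w10');darkholes(p,(240,20,370,150),name='z10');st()
E
```

```text
t 14.45 tcp [ 0.4093 -0.1799  0.1063] yaw -1.4981 F [-0.3  0.4 -3.4] w 0.0628 q6 0.93
t 14.5 tcp [ 0.4092 -0.1799  0.1064] yaw -1.4984 F [-0.5  0.2 -2.7] w 0.0625 q6 0.93
```

View pics/w10.png

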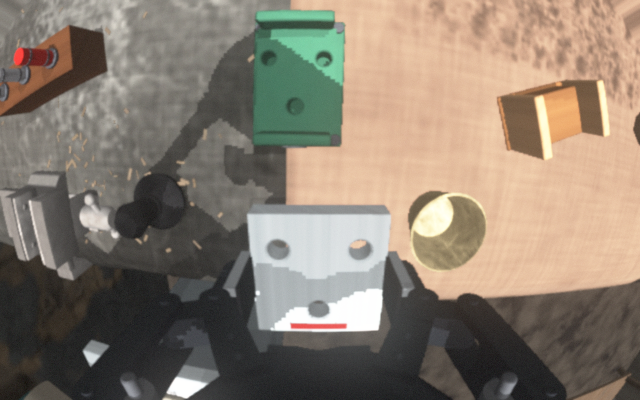

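View pics/z10.png

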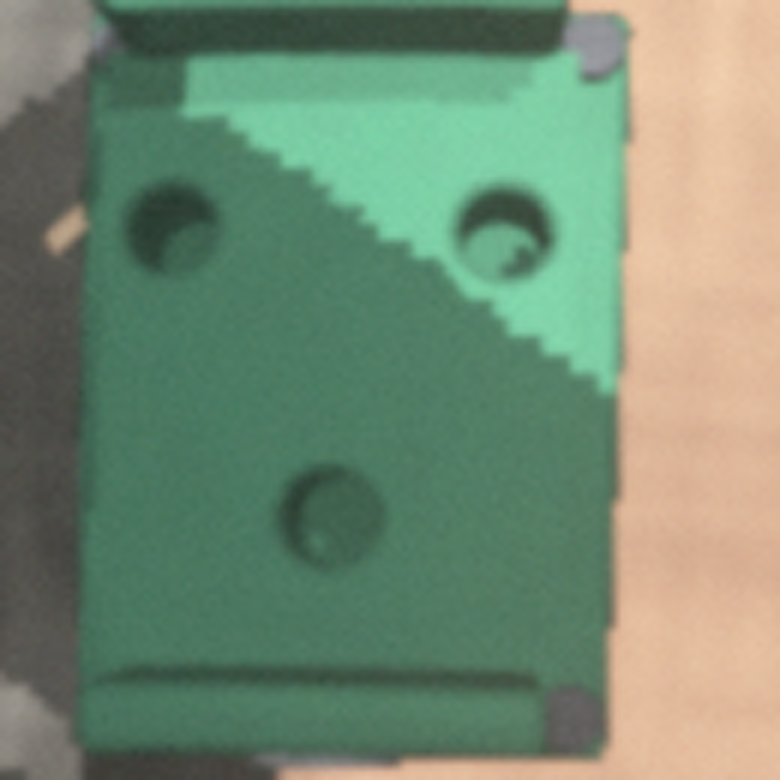

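```bash
python3 - <<'E'
from h import *
p=cams.get_image('wrist')
f=lambda x,y:(240+(x+.5)/6-.5,20+(y+.5)/6-.5)
holes(p,f(332,517),f(172,229),f(505,234),.034)
s=st();darkholes(p,(230,190,410,345),scale=4,name='z10b')
E
```

```text
origin [ 0.505  -0.1571] yaw 0.042 res mm [[0.3, -0.2], [0.0, 0.0], [-0.3, 0.2]]
t 14.55 tcp [ 0.4092 -0.1801  0.1066] yaw -1.4987 F [-0.2 -0.2 -3.7] w 0.0622 q6 0.93
```

View pics/z10b.png

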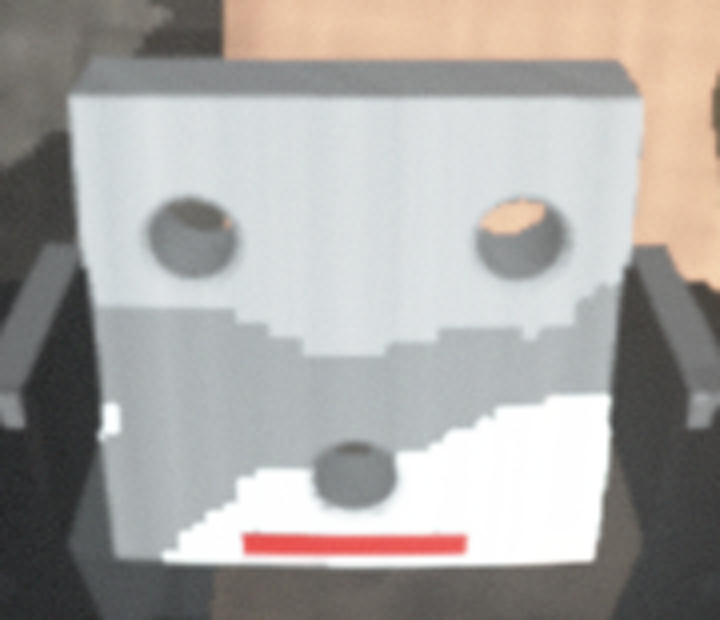

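```bash
python3 - <<'E'
from h import *
p=cams.get_image('wrist');st()
f=lambda x,y:(230+(x+.5)/4-.5,190+(y+.5)/4-.5)
for z in (.120,.122,.124): holes(p,f(355,474),f(194,237),f(523,237),z)
E
```

```text
t 14.6 tcp [ 0.4094 -0.1803  0.1068] yaw -1.4989 F [-0.2 -0.2 -2.6] w 0.0625 q6 0.93
origin [ 0.4082 -0.1805] yaw 0.0662 res mm [[-0.1, 0.1], [-0.1, 0.0], [0.2, -0.2]]
origin [ 0.4094 -0.1804] yaw 0.0662 res mm [[0.3, 0.2], [-0.2, -0.3], [-0.0, 0.1]]
origin [ 0.4106 -0.1803] yaw 0.0662 res mm [[0.6, 0.2], [-0.4, -0.6], [-0.2, 0.4]]
```

```bash
python3 - <<'E'
from h import *
p=cams.get_image('wrist')
f=lambda x,y:(240+(x+.5)/6-.5,20+(y+.5)/6-.5)
for a,b,z in [((604,745),(627,60),.008),((82,745),(97,110),.008),((84,748),(602,756),.008),((102,668),(538,680),.056),((120,50),(555,50),.056)]:
    A=at_z(p,f(*a),z,True)[:2];B=at_z(p,f(*b),z,True)[:2];d=B-A;print(np.round(A,4),np.round(B,4),np.linalg.norm(d),np.arctan2(d[1],d[0]),np.arctan2(d[1],d[0])+np.pi/2)
E
```

```text
[ 0.4595 -0.1935] [ 0.5499 -0.1896] 0.09050352312432043 0.04332934607424106 1.6141256728691376
[ 0.4552 -0.1252] [ 0.5397 -0.1223] 0.08455716595103337 0.03413359215681725 1.6049299189517139
[ 0.4548 -0.1254] [ 0.458  -0.1934] 0.06804567697683767 -1.523353156152661 0.04744317064223558
[ 0.4697 -0.137 ] [ 0.4712 -0.1825] 0.04555199062134462 -1.5393746954237257 0.03142163137117082
[ 0.5358 -0.1347] [ 0.5377 -0.1793] 0.04470443318855119 -1.52797709184715 0.04281923494774653
```

>>> carry_out(rows=[[[-0.2, 1.0, 0.24, 0, 0], [-0.2, 2.0, 0.5, 0, -0.01], [-0.2, 2.5, 0.6, 0, -0.01], [-0.2, 2.2, 0.5, 0, -0.006], [-0.2, 1.4, 0.35, -1, 0], [-0.2, 0.54, 0.15, -2, 0], [-0.2, 0, 0, -1, 0], [-0.2, 0, 0, 0, 0], [-0.2, 0, 0, 0, 0], [-0.2, 0, 0, 0, 0]]])

```text
clock: 15.65
position: [0.5068, -0.1577, 0.0684]
ee_rot: [-0.0, 0.723, -0.691, 0.001]
contact_force: [0.6, 0.5, -2.7]
width: 0.0623
```

```bash
python3 - <<'E'
from h import *
st();p=cams.get_image('wrist');save(p,'w11')
p=cams.get_image('side');st();cv2.imwrite('pics/s11.png',cv2.cvtColor(cv2.resize(p['image'][150:250,250:390],None,fx=5,fy=5),cv2.COLOR_RGB2BGR))
p=cams.get_image('top');cv2.imwrite('pics/t11.png',cv2.cvtColor(cv2.resize(p['image'][160:250,250:370],None,fx=6,fy=6),cv2.COLOR_RGB2BGR))
E
```

```text
t 15.65 tcp [ 0.5068 -0.1577  0.0684] yaw -1.5254 F [ 0.6  0.5 -2.7] w 0.0623 q6 1.09
t 15.75 tcp [ 0.5069 -0.1578  0.0686] yaw -1.5254 F [-1.  -0.4 -3.1] w 0.0625 q6 1.09
```

View pics/w11.png

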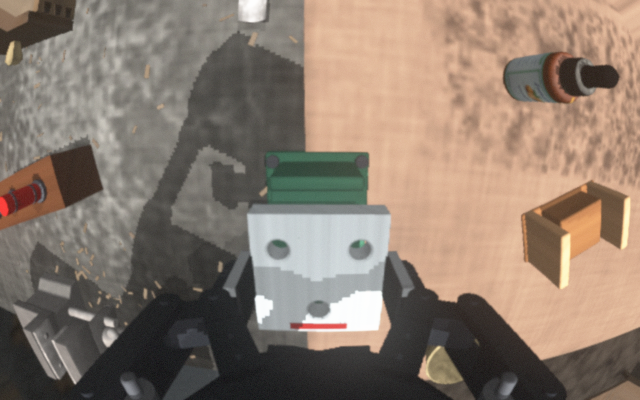

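View pics/s11.png

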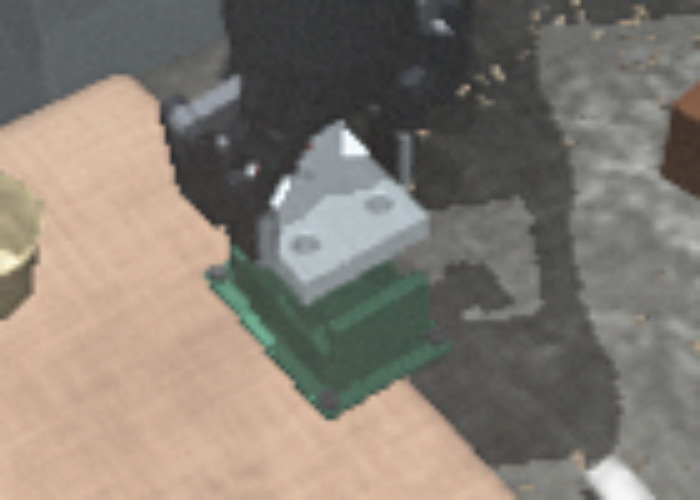

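```bash
python3 - <<'E'
from h import *
p=cams.get_image('wrist');darkholes(p,(250,140,390,260),scale=5,name='z11')
for y in (-.0,):
  from math import cos,sin
  o=np.array([.505,-.157]);a=.043;Rm=np.array([[cos(a),-sin(a)],[sin(a),cos(a)]])
  for X in [(.036,.025,.056),(.036,-.025,.056),(.0415,.025,.056),(.05,.035,.008),(.05,-.035,.008)]:
    q=proj(p,[*(o+Rm@np.array(X[:2])),X[2]],True);print(X,np.round(q,1),np.round((q-[250,140]+.5)*5-.5))
E
```

```text
(0.036, 0.025, 0.056) [269.3 192. ] [ 98. 262.]
(0.036, -0.025, 0.056) [364.8 192.2] [576. 263.]
(0.0415, 0.025, 0.056) [268.8 181.8] [ 96. 211.]
(0.05, 0.035, 0.008) [264.8 152.5] [76. 65.]
(0.05, -0.035, 0.008) [370.  152.7] [602.  66.]
```

View pics/z11.png

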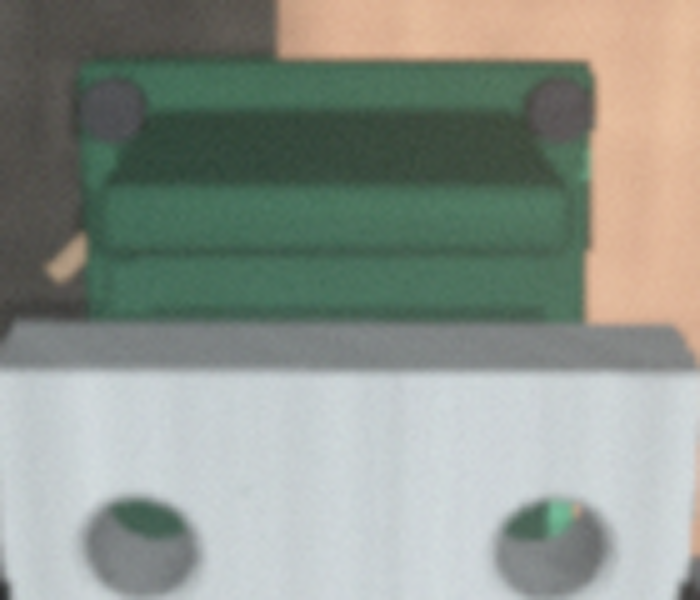

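>>> carry_out(rows=[[[-0.2, -0.03, 0.09, -0.5, 0], [-0.2, 0, 0, -0.8, 0], [-0.2, 0, 0, -0.8, 0], [-0.2, 0, 0, -0.7, 0], [-0.2, 0, 0, -0.4, 0], [-0.2, 0, 0, -0.2, 0], [-0.2, 0, 0, 0, 0]]])

```text
clock: 16.55
position: [0.5063, -0.1564, 0.0334]
ee_rot: [0.0, 0.723, -0.691, -0.0]
contact_force: [0.2, 1.0, -2.0]
width: 0.0625
```

```bash
python3 - <<'E'
from h import *
st();p=cams.get_image('wrist');save(p,'w12')
p=cams.get_image('side');st();cv2.imwrite('pics/s12.png',cv2.cvtColor(cv2.resize(p['image'][150:250,250:390],None,fx=5,fy=5),cv2.COLOR_RGB2BGR))
E
```

```text
t 16.55 tcp [ 0.5063 -0.1564  0.0334] yaw -1.525 F [ 0.2  1.  -2. ] w 0.0625 q6 1.09
t 16.65 tcp [ 0.5067 -0.1566  0.034 ] yaw -1.525 F [ 0.9  0.6 -3.4] w 0.0624 q6 1.09
```

View pics/w12.png

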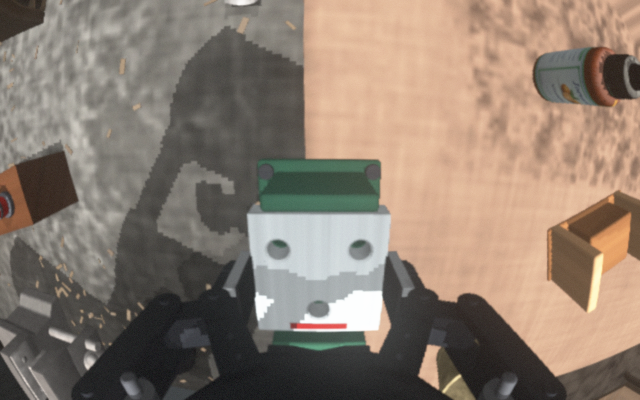

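View pics/s12.png

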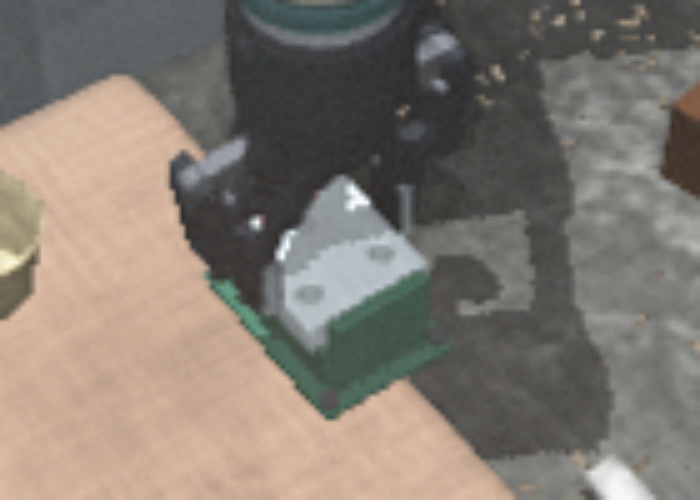

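>>> carry_out(rows=[[[-0.2, 0, 0, -0.1, 0], [-0.2, 0, 0, -0.05, 0], [-0.2, 0, 0, 0, 0]]])

```text
clock: 16.95
position: [0.5066, -0.1565, 0.0326]
ee_rot: [-0.0, 0.723, -0.691, 0.0]
contact_force: [-0.3, -0.2, -1.8]
width: 0.0629
```

>>> carry_out(rows=[[[-0.2, 0, 0, -0.06, 0], [-0.2, 0, 0, -0.06, 0], [-0.2, 0, 0, 0, 0]]])

```text
clock: 17.25
position: [0.5066, -0.1566, 0.0325]
ee_rot: [-0.0, 0.723, -0.691, 0.0]
contact_force: [-2.9, 0.7, 9.2]
width: 0.0628
```

>>> carry_out(rows=[[[0.8, 0, 0, 0, 0], [0.8, 0, 0, 0, 0], [0.8, 0, 0, 0, 0], [0.8, 0, 0, 0, 0], [0.8, 0, 0, 2, 0], [0.8, 0, 0, 3, 0], [0.8, 0, 0, 4, 0], [0.8, -2, 0, 3, 0], [0.8, -2, 0, 0, 0], [0.8, -2, 0, 0, 0], [0.8, -1, 0, 0, 0], [0.8, 0, 0, 0, 0]]])

```text
clock: 18.45
position: [0.4353, -0.1562, 0.151]
ee_rot: [0.0, 0.723, -0.691, -0.0]
contact_force: [0.3, -0.5, 0.8]
width: 0.077
```

```bash
python3 - <<'E'
from h import *
st();p=cams.get_image('wrist');save(p,'w13');darkholes(p,(250,90,390,220),scale=5,name='z13')
E
```

```text
t 18.45 tcp [ 0.4353 -0.1562  0.151 ] yaw -1.5258 F [ 0.3 -0.5  0.8] w 0.077 q6 1.03
```

View pics/w13.png

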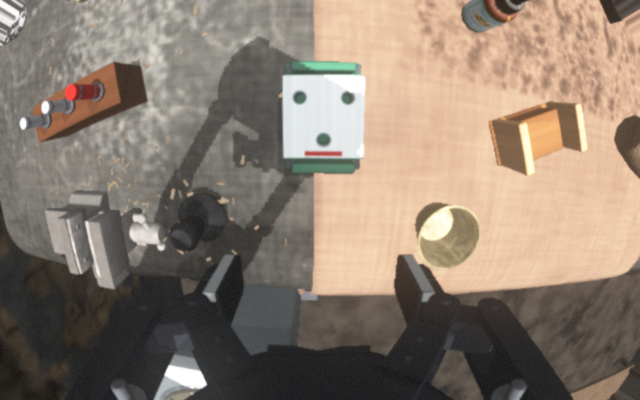

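View pics/z13.png

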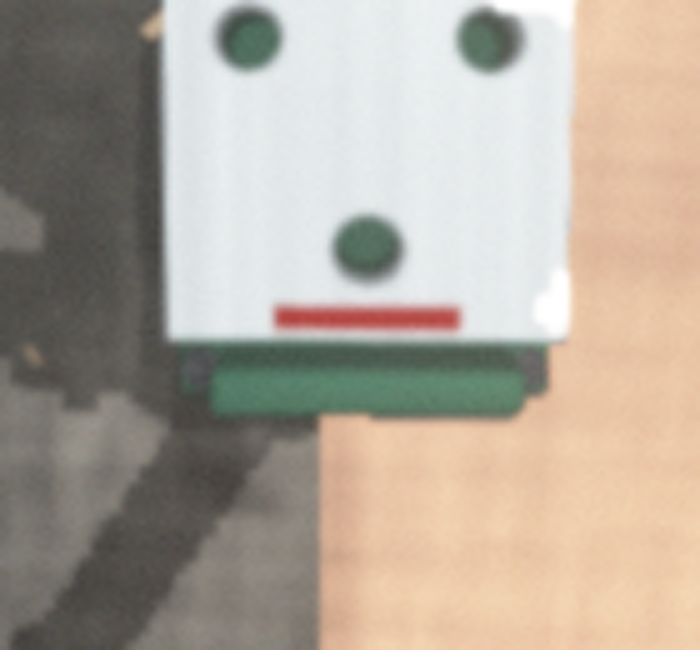

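```bash
python3 - <<'E'
from h import *
p=cams.get_image('wrist');st();darkholes(p,(260,50,390,190),scale=5,name='z13b')
f=lambda x,y:(250+(x+.5)/5-.5,90+(y+.5)/5-.5)
o,y=holes(p,f(368,248),f(249,39),f(490,40),.048)
for u,z in [((367,366),.056),((367,416),.056),((180,392),.008),((548,394),.008)]: print(np.round(at_z(p,f(*u),z,True),4))
hz=.09
for t,z in dict(drift_grip=hz,bolt_a_grip=.082,stand=.05).items():
    for r in finder.boxes_of(p,t)[:4]: print(t,round(r['confidence'],2),np.round(r['xy'],1),np.round(at_z(p,r['xy'],z,True),4))
E
```

```text
t 18.55 tcp [ 0.4372 -0.1567  0.1511] yaw -1.5254 F [-0.3  0.6 -0.3] w 0.0766 q6 1.03
origin [ 0.5075 -0.1572] yaw 0.0417 res mm [[0.5, 0.1], [-0.3, -0.3], [-0.2, 0.2]]
[ 0.4714 -0.1585  0.056 ]
[ 0.4634 -0.1589  0.056 ]
[ 0.4564 -0.1247  0.008 ]
[ 0.4592 -0.1939  0.008 ]
drift_grip 0.66 [86.7 96.6] [0.5291 0.031  0.09  ]
drift_grip 0.59 [101.7 102.8] [0.5225 0.0143 0.09  ]
bolt_a_grip 0.64 [ 99.2 102.5] [0.5234 0.0237 0.082 ]
bolt_a_grip 0.54 [ 37.2 121. ] [0.5152 0.1103 0.082 ]
bolt_a_grip 0.27 [442.7 233.5] [ 0.426  -0.2547  0.082 ]
stand 0.89 [100.  102.8] [0.5245 0.0494 0.05  ]
stand 0.59 [306.  102.6] [ 0.5175 -0.1433  0.05  ]
```

View pics/z13b.png

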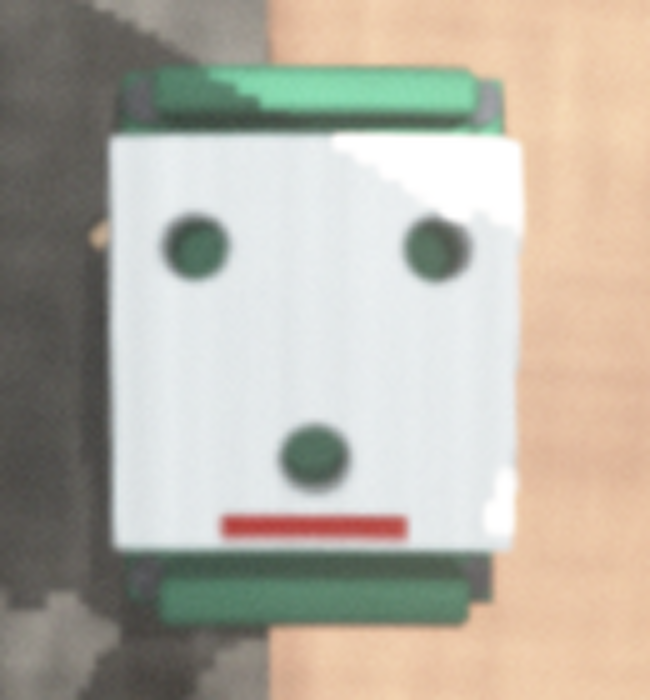

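>>> carry_out(rows=[[[0.8, 0.7, 1.0, 1, 0.149], [0.8, 0.7, 1.0, 1, 0.149], [0.8, 0.7, 1.0, 1, 0.149], [0.8, 0.7, 1.0, 1, 0.149], [0.8, 0.7, 1.0, 1, 0.149], [0.2, 0.7, 1.0, 0, 0.149], [0.2, 0.7, 1.0, 0, 0.149], [0.2, 0.7, 1.0, 0, 0.149], [0.2, 0.7, 1.0, 0, 0.149], [0.2, 0.7, 1.0, 0, 0.149], [0.2, 0.7, 1.0, 0, 0.149], [0.2, 0.6, 1.0, 0, 0.149]]])

```text
clock: 19.9
position: [0.5205, -0.0359, 0.2008]
ee_rot: [-0.0, 0.991, 0.134, 0.0]
contact_force: [0.2, 0.5, 1.1]
width: 0.0514
```

```bash
python3 - <<'E'
from h import *
st();p=cams.get_image('wrist');save(p,'w14')
for t,z in dict(drift_grip=.09,bolt_a_grip=.086,stand=.05).items():
    for r in finder.boxes_of(p,t)[:4]: print(t,round(r['confidence'],2),np.round(r['xy'],1),np.round(at_z(p,r['xy'],z,True),4))
E
```

```text
t 19.9 tcp [ 0.5205 -0.0359  0.2008] yaw 0.2696 F [0.2 0.5 1.1] w 0.0514 q6 -0.47
drift_grip 0.93 [359.1 105.4] [0.5307 0.0499 0.09  ]
bolt_a_grip 0.56 [360.7  14.6] [0.5116 0.126  0.086 ]
stand 0.91 [353.8  68.3] [0.5211 0.0844 0.05  ]
```

View pics/w14.png

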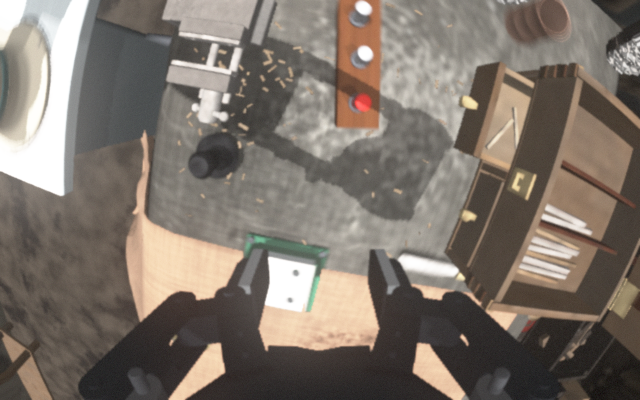

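```bash
python3 - <<'E'
from h import *
p=cams.get_image('wrist');darkholes(p,(325,0,395,135),scale=6,name='z14')
E
```

```text
(no output)
```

View pics/z14.png

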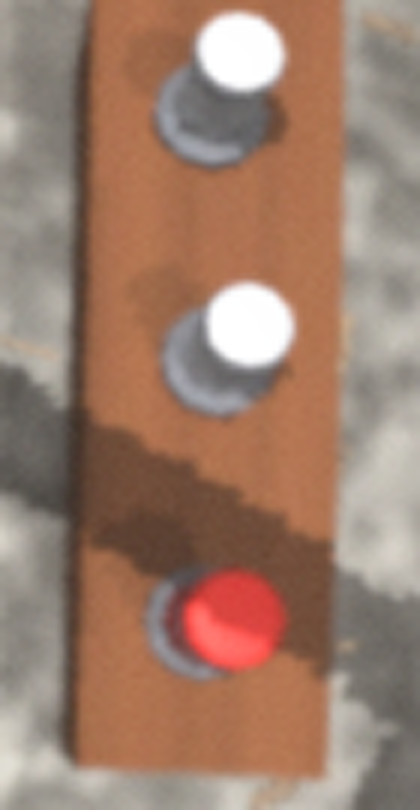

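```bash
python3 - <<'E'
from h import *
p=cams.get_image('wrist')
f=lambda x,y:(325+(x+.5)/6-.5,(y+.5)/6-.5)
for n,u,z in [('drift',(236,619),.09),('driftflange',(203,622),.054),('mid',(250,325),.086),('far',(240,52),.086)]: print(n,np.round(at_z(p,f(*u),z,True),4))
st()
E
```

```text
drift [0.5335 0.0522 0.09  ]
driftflange [0.5335 0.0523 0.054 ]
mid [0.5249 0.093  0.086 ]
far [0.5135 0.1319 0.086 ]
t 20.2 tcp [ 0.5193 -0.0368  0.2009] yaw 0.2609 F [ 0.3 -0.9 -0.1] w 0.0513 q6 -0.46
```

>>> carry_out(rows=[[[0.2, 0.2, 1.5, 0, 0], [0.2, 0.4, 2.5, -1, 0], [0.2, 0.4, 2.5, -2, 0], [0.2, 0.4, 2.4, -3, 0], [0.2, 0, 0, -2, 0], [0.2, 0, 0, 0, 0], [0.2, 0, 0, 0, 0]]])

```text
clock: 20.9
position: [0.5335, 0.0529, 0.1214]
ee_rot: [-0.0, 0.991, 0.131, -0.0]
contact_force: [0.7, -0.8, 0.3]
width: 0.0512
```

```bash
python3 - <<'E'
from h import *
st();p=cams.get_image('wrist');save(p,'w15');darkholes(p,(220,160,420,320),scale=4,name='z15')
E
```

```text
t 20.9 tcp [0.5335 0.0529 0.1214] yaw 0.2626 F [ 0.7 -0.8  0.3] w 0.0512 q6 -0.29
```

View pics/w15.png

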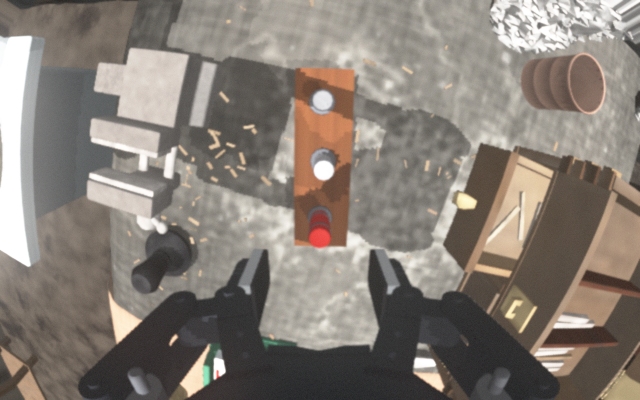

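View pics/z15.png

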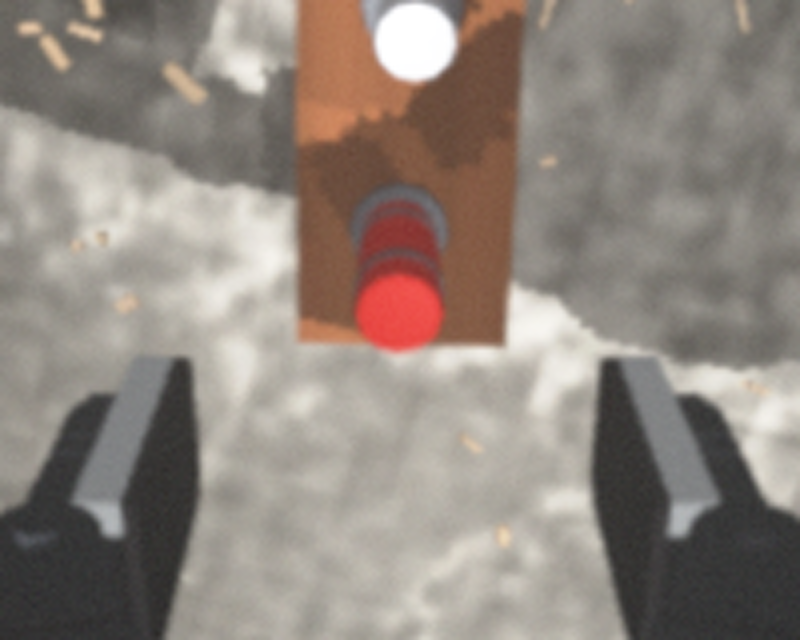

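```bash
python3 - <<'E'
from h import *
p=cams.get_image('wrist');st()
f=lambda x,y:(220+(x+.5)/4-.5,160+(y+.5)/4-.5)
print(at_z(p,f(400,312),.09,True), at_z(p,f(400,232),.054,True), at_z(p,(323,170-2),.086,True), at_z(p,(322,101),.086,True))
E
```

```text
t 21.0 tcp [0.5345 0.0523 0.1225] yaw 0.2621 F [ 0.5 -0.1  1. ] w 0.0514 q6 -0.29
[0.53478464 0.05244098 0.09      ] [0.53501661 0.05232063 0.054     ] [0.52563367 0.09407524 0.086     ] [0.51488341 0.13160962 0.086     ]
```

Measured drift axis (0.5348, 0.0524), under the tool. Descend and grip.

>>> carry_out(rows=[[[0.2, 0.03, 0, -1.5, 0], [0.2, 0, 0, -2, 0], [0.2, 0, 0, -1.8, 0], [0.2, 0, 0, -1.1, 0], [0.2, 0, 0, -0.2, 0], [0.2, 0, 0, 0, 0], [-1, 0, 0, 0, 0], [-1, 0, 0, 0, 0], [-1, 0, 0, 0, 0], [-1, 0, 0, 0, 0], [-1, 0, 0, 0, 0], [-1, 0, 0, 0, 0]]], force=60)

```text
clock: 22.2
position: [0.5343, 0.0525, 0.056]
ee_rot: [0.0, 0.991, 0.131, 0.001]
contact_force: [0.1, 0.2, 5.1]
width: 0.0124
```

```bash
python3 - <<'E'
from h import *
st()
E
```

```text
t 22.2 tcp [0.5343 0.0525 0.056 ] yaw 0.2631 F [0.1 0.2 5.1] w 0.0124 q6 -0.29
```

>>> carry_out(rows=[[[-1, 0, 0, 1, 0], [-1, 0, 0, 2, 0], [-1, 0, 0, 2.5, 0], [-1, 0, 0, 2, 0], [-1, 0, 0, 0, 0]]])

```text
clock: 22.7
position: [0.5356, 0.0526, 0.133]
ee_rot: [0.0, 0.991, 0.131, 0.003]
contact_force: [-0.9, -1.0, -0.1]
width: 0.0125
```

>>> carry_out(rows=[[[-1, -0.4, -1.0, 0, -0.149], [-1, -0.4, -1.9, 0, -0.149], [-1, -0.4, -2.0, 0, -0.149], [-1, -0.4, -2.0, 0, -0.149], [-1, -0.4, -2.0, 0, -0.149], [-1, -0.4, -2.0, 0, -0.149], [-1, -0.4, -2.0, 0, -0.149], [-1, -0.4, -2.0, 0, -0.149], [-1, -0.4, -2.0, 0, -0.149], [-1, -0.4, -2.0, 0, -0.149], [-1, -0.4, -1.4, 0, -0.149], [-1, -0.4, -0.7, 0, -0.149]]])

```text
clock: 23.9
position: [0.4847, -0.1583, 0.1289]
ee_rot: [0.001, 0.721, -0.693, -0.001]
contact_force: [-0.1, -0.1, -0.1]
width: 0.0124
```

```bash
python3 - <<'E'
from h import *
st();p=cams.get_image('wrist');save(p,'w16');darkholes(p,(240,130,400,290),scale=4,name='z16')
E
```

```text
t 23.9 tcp [ 0.4847 -0.1583  0.1289] yaw -1.5323 F [-0.1 -0.1 -0.1] w 0.0124 q6 1.08
```

View pics/w16.png

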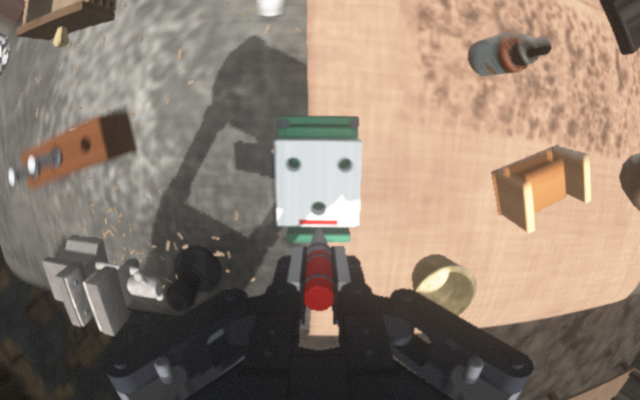

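View pics/z16.png

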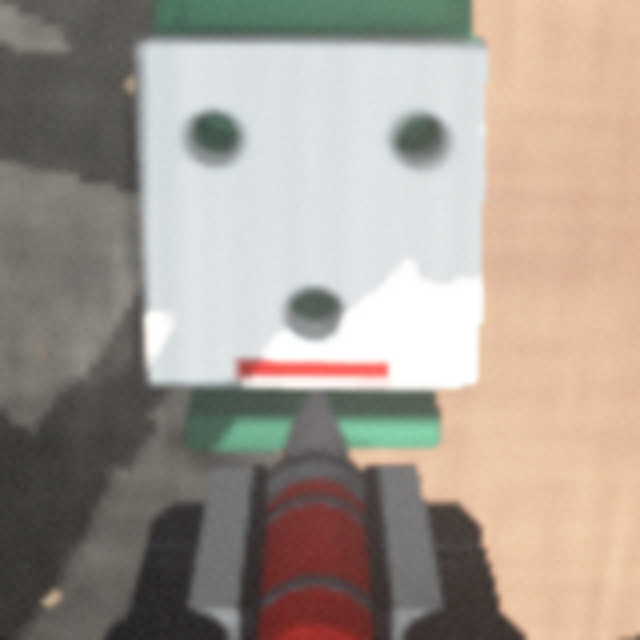

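```bash
python3 - <<'E'
from h import *
p=cams.get_image('wrist');st()
f=lambda x,y:(240+(x+.5)/4-.5,130+(y+.5)/4-.5)
o,y=holes(p,f(315,313),f(214,137),f(421,140),.048)
print('d',at_z(p,f(315,313),.048,True),'tip',at_z(p,f(318,393),.083,True),at_z(p,f(318,393),.081,True))
E
```

```text
t 24.0 tcp [ 0.4845 -0.1579  0.129 ] yaw -1.5264 F [ 0.6  1.1 -0.5] w 0.0125 q6 1.08
origin [ 0.5052 -0.1582] yaw 0.0204 res mm [[0.2, -0.0], [-0.1, -0.1], [-0.1, 0.1]]
d [ 0.48637062 -0.15862174  0.048     ] tip [ 0.48437642 -0.1592187   0.083     ] [ 0.48355374 -0.15925025  0.081     ]
```

>>> carry_out(rows=[[[-1, 0.2, 0.04, 0, 0], [-1, 0, 0, -1.5, 0], [-1, 0, 0, -1.5, 0], [-1, 0, 0, -0.6, 0], [-1, 0, 0, 0, 0]]])

```text
clock: 24.5
position: [0.4872, -0.1561, 0.0931]
ee_rot: [0.0, 0.724, -0.69, -0.001]
contact_force: [-0.3, 0.1, -0.8]
width: 0.0124
```

```bash
python3 - <<'E'
from h import *
st();p=cams.get_image('wrist');save(p,'w17');darkholes(p,(240,130,400,290),scale=4,name='z17')
p=cams.get_image('side');st();cv2.imwrite('pics/s17.png',cv2.cvtColor(cv2.resize(p['image'][150:250,250:390],None,fx=5,fy=5),cv2.COLOR_RGB2BGR))
E
```

```text
t 24.5 tcp [ 0.4872 -0.1561  0.0931] yaw -1.5231 F [-0.3  0.1 -0.8] w 0.0124 q6 1.08
t 24.6 tcp [ 0.4881 -0.1568  0.0943] yaw -1.5237 F [-0.4  0.1 -0.3] w 0.0122 q6 1.08
```

View pics/z17.png

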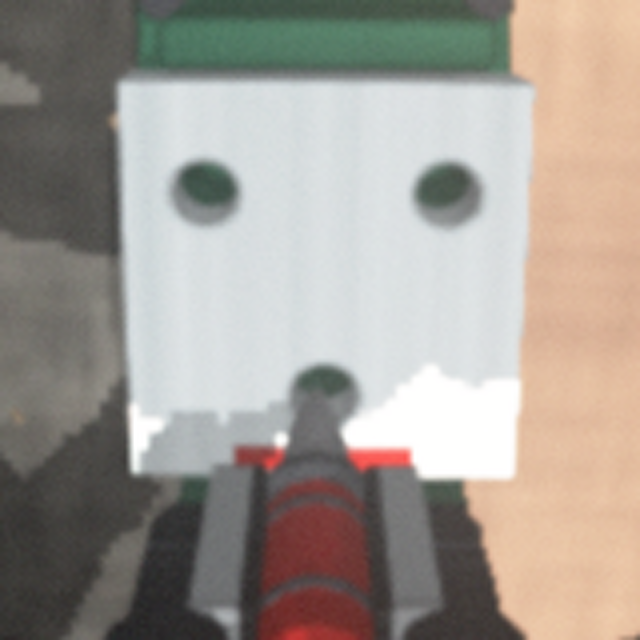

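View pics/s17.png

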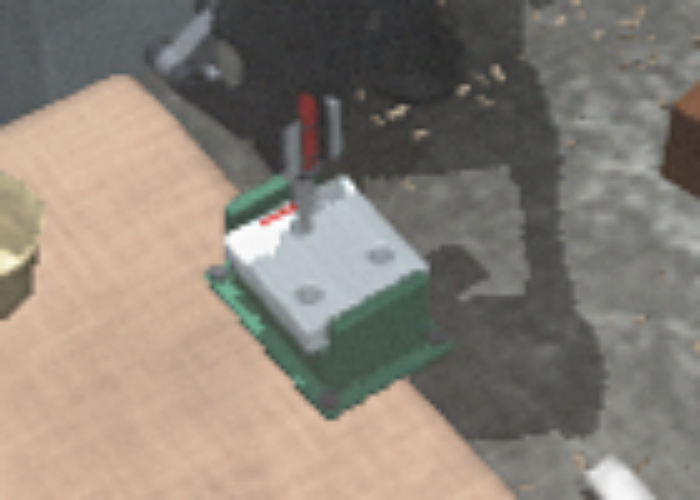

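>>> carry_out(rows=[[[-1, -0.08, -0.07, 0, 0], [-1, 0, 0, -0.6, 0], [-1, 0, 0, -0.6, 0], [-1, 0, 0, 0, 0]]])

```text
clock: 25.0
position: [0.4862, -0.1574, 0.0812]
ee_rot: [0.0, 0.723, -0.691, -0.001]
contact_force: [-1.0, 0.2, -1.4]
width: 0.0122
```

>>> carry_out(rows=[[[-1, 0, 0, -0.6, 0], [-1, 0, 0, -0.6, 0], [-1, 0, 0, 0, 0]]])

```text
clock: 25.3
position: [0.4862, -0.1575, 0.0691]
ee_rot: [0.0, 0.723, -0.691, -0.001]
contact_force: [0.2, 0.3, -0.9]
width: 0.0122
```

>>> carry_out(rows=[[[-1, 0, 0, -0.5, 0], [-1, 0, 0, -0.5, 0], [-1, 0, 0, 0, 0]]])

```text
clock: 25.6
position: [0.4865, -0.1575, 0.0594]
ee_rot: [0.0, 0.723, -0.691, -0.001]
contact_force: [0.0, 0.0, -1.5]
width: 0.0124
```

>>> carry_out(rows=[[[-1, 0, 0, -0.3, 0], [-1, 0, 0, -0.2, 0], [-1, 0, 0, -0.1, 0], [-1, 0, 0, 0, 0]]])

```text
clock: 26.0
position: [0.487, -0.1578, 0.0541]
ee_rot: [0.0, 0.723, -0.691, 0.0]
contact_force: [-0.8, -0.4, -1.1]
width: 0.0129
```

>>> carry_out(rows=[[[-1, 0, 0, -0.1, 0], [-1, 0, 0, -0.1, 0], [-1, 0, 0, -0.05, 0], [-1, 0, 0, 0, 0]]])

```text
clock: 26.4
position: [0.4871, -0.1578, 0.0539]
ee_rot: [-0.0, 0.723, -0.691, 0.001]
contact_force: [-3.9, 2.1, 16.4]
width: 0.0123
```

>>> carry_out(rows=[[[-0.2, 0, 0, 0.05, 0], [-0.2, 0, 0, 0, 0], [-0.2, 0, 0, 0, 0], [-0.2, 0, 0, 1.5, 0], [-0.2, 0, 0, 2.5, 0], [-0.2, 0, 0, 3, 0], [-0.2, -0.5, 0, 2, 0], [-0.2, -1.5, 0, 0, 0], [-0.2, 0, 0, 0, 0]]])

```text
clock: 27.3
position: [0.4643, -0.1571, 0.1414]
ee_rot: [0.001, 0.723, -0.691, -0.001]
contact_force: [1.0, -0.2, -1.1]
width: 0.0342
```

```bash
python3 - <<'E'
from h import *
st();p=cams.get_image('wrist');save(p,'w18');darkholes(p,(240,130,400,290),scale=4,name='z18')
p=cams.get_image('side');st();cv2.imwrite('pics/s18.png',cv2.cvtColor(cv2.resize(p['image'][150:250,250:390],None,fx=5,fy=5),cv2.COLOR_RGB2BGR))
E
```

```text
t 27.3 tcp [ 0.4643 -0.1571  0.1414] yaw -1.5254 F [ 1.  -0.2 -1.1] w 0.0342 q6 1.06
t 27.4 tcp [ 0.4656 -0.1573  0.1408] yaw -1.5256 F [ 0.5 -0.4 -0. ] w 0.034 q6 1.06
```

View pics/z18.png

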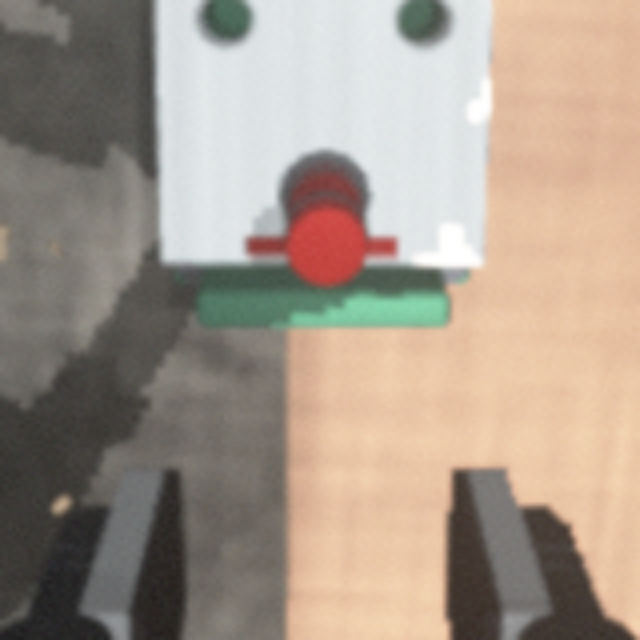

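View pics/s18.png

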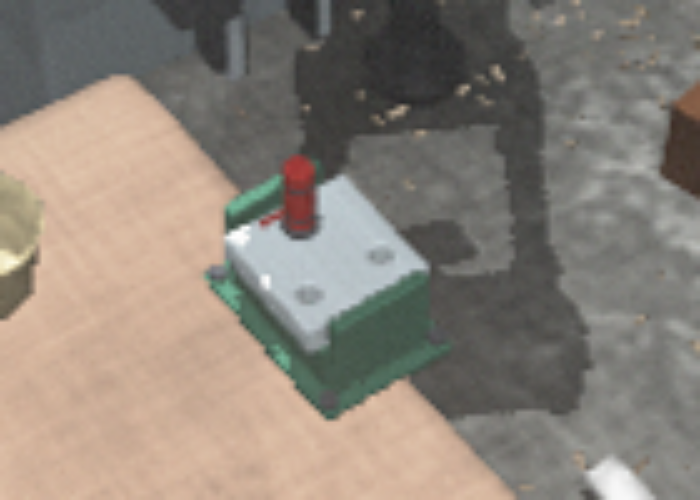

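```bash
python3 - <<'E'
from h import *
p=cams.get_image('wrist');st()
f=lambda x,y:(240+(x+.5)/4-.5,130+(y+.5)/4-.5)
b1=at_z(p,f(226,18),.048,True);b2=at_z(p,f(424,17.5),.048,True);d=at_z(p,f(326,245),.088,True);print(b1,b2,d,np.linalg.norm(b1-b2))
v=(b1-b2);print('yaw',np.arctan2(-v[0],v[1]))
E
```

```text
t 27.45 tcp [ 0.466  -0.1574  0.1408] yaw -1.5254 F [0.6 1.  0.4] w 0.0342 q6 1.06
[ 0.52190035 -0.13769061  0.048     ] [ 0.52373317 -0.17510868  0.048     ] [ 0.48917345 -0.15790041  0.088     ] 0.037462924745816896
yaw 0.04894314385679013
```

>>> carry_out(rows=[[[0.2, 0.5, 1.0, 0, 0.149], [0.2, 0.5, 2.2, 0, 0.149], [0.2, 0.5, 2.3, 0, 0.149], [0.2, 0.5, 2.3, 0, 0.149], [0.2, 0.5, 2.3, 0, 0.149], [0.2, 0.5, 2.3, 0, 0.149], [0.2, 0.5, 2.3, 0, 0.149], [0.2, 0.5, 2.3, 0, 0.149], [0.2, 0.5, 2.3, 0, 0.149], [0.2, 0.5, 2.3, 0, 0.149], [0.2, 0.5, 2.3, 0, 0.149], [0.2, 0.4, 1.2, 0, 0.149]]])

```text
clock: 28.65
position: [0.5258, 0.0951, 0.1408]
ee_rot: [-0.0, 0.991, 0.135, -0.001]
contact_force: [0.8, 0.2, 0.2]
width: 0.0513
```

>>> carry_out(rows=[[[0.2, 0, 0, -1, 0], [0.2, 0, 0, -1, 0], [0.2, 0, 0, 0, 0], [0.2, 0, 0, 0, 0]]])

```text
clock: 29.05
position: [0.5252, 0.0924, 0.1212]
ee_rot: [0.0, 0.992, 0.13, -0.001]
contact_force: [0.9, -0.6, 0.3]
width: 0.0513
```

```bash
python3 - <<'E'
from h import *
st();p=cams.get_image('wrist');save(p,'w19');darkholes(p,(220,120,420,280),scale=4,name='z19')
E
```

```text
t 29.05 tcp [0.5252 0.0924 0.1212] yaw 0.2608 F [ 0.9 -0.6  0.3] w 0.0513 q6 -0.22
```

View pics/z19.png

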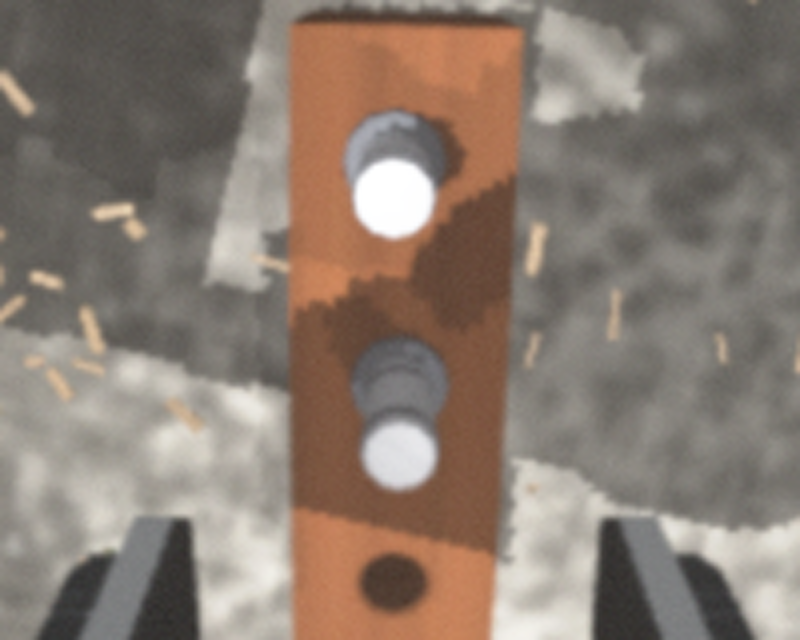

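```bash
python3 - <<'E'
from h import *
p=cams.get_image('wrist');st()
f=lambda x,y:(220+(x+.5)/4-.5,120+(y+.5)/4-.5)
print(at_z(p,f(400,453),.086,True),at_z(p,f(399,384),.054,True),at_z(p,f(394,198),.086,True))
E
```

```text
t 29.15 tcp [0.526  0.0926 0.1221] yaw 0.2613 F [ 0.6 -0.2  0.4] w 0.0514 q6 -0.22
[0.52579539 0.09400732 0.086     ] [0.52574059 0.09386589 0.054     ] [0.51450197 0.13273887 0.086     ]
```

>>> carry_out(rows=[[[0.2, 0, 0.13, -1.5, 0], [0.2, 0, 0, -2, 0], [0.2, 0, 0, -1.7, 0], [0.2, 0, 0, -1.1, 0], [0.2, 0, 0, -0.2, 0], [0.2, 0, 0, 0, 0], [-1, 0, 0, 0, 0], [-1, 0, 0, 0, 0], [-1, 0, 0, 0, 0], [-1, 0, 0, 0, 0], [-1, 0, 0, 0, 0], [-1, 0, 0, 0, 0]]])

```text
clock: 30.35
position: [0.5265, 0.0946, 0.0579]
ee_rot: [0.0, 0.991, 0.131, 0.001]
contact_force: [-0.3, -0.1, 6.3]
width: 0.0099
```

>>> carry_out(rows=[[[-1, 0, 0, 1, 0], [-1, 0, 0, 2, 0], [-1, 0, 0, 2.5, 0], [-1, 0, 0, 2, 0], [-1, 0, 0, 0, 0]]])

```text
clock: 30.85
position: [0.528, 0.0947, 0.1351]
ee_rot: [0.0, 0.991, 0.131, 0.003]
contact_force: [0.7, 0.6, -0.4]
width: 0.0099
```

>>> carry_out(rows=[[[-1, 0, -1.2, 0, -0.149], [-1, 0, -2.4, 0, -0.149], [-1, 0, -2.5, 0, -0.149], [-1, 0, -2.5, 0, -0.149], [-1, 0, -2.5, 0, -0.149], [-1, 0, -2.5, 0, -0.149], [-1, -0.1, -2.5, 0, -0.149], [-1, -0.1, -2.5, 0, -0.149], [-1, -0.1, -2.5, 0, -0.149], [-1, -0.1, -2.4, 0, -0.149], [-1, -0.1, -2.2, 0, -0.149], [-1, 0, -1.2, 0, -0.149]]])

```text
clock: 32.05
position: [0.5202, -0.1759, 0.131]
ee_rot: [0.001, 0.721, -0.693, -0.001]
contact_force: [-0.6, 0.0, 0.4]
width: 0.0105
```

>>> carry_out(rows=[[[-1, 0, 0, -1, 0], [-1, 0, 0, -1, 0], [-1, 0, 0, 0, 0], [-1, 0, 0, 0, 0]]])

```text
clock: 32.45
position: [0.5203, -0.1733, 0.1112]
ee_rot: [0.0, 0.724, -0.69, -0.001]
contact_force: [-0.5, 0.1, -0.8]
width: 0.0099
```

```bash
python3 - <<'E'
from h import *
st();p=cams.get_image('wrist');save(p,'w20');darkholes(p,(230,180,390,320),scale=5,name='z20');st()
p=cams.get_image('side');st();cv2.imwrite('pics/s20.png',cv2.cvtColor(cv2.resize(p['image'][150:250,250:390],None,fx=5,fy=5),cv2.COLOR_RGB2BGR))
E
```

```text
t 32.45 tcp [ 0.5203 -0.1733  0.1112] yaw -1.5228 F [-0.5  0.1 -0.8] w 0.0099 q6 1.07
t 32.5 tcp [ 0.5208 -0.1736  0.1117] yaw -1.523 F [-0.6 -0.9 -0.5] w 0.0102 q6 1.07
t 32.55 tcp [ 0.5211 -0.1738  0.1121] yaw -1.5233 F [-0.5 -0.1  0.7] w 0.0101 q6 1.07
```

View pics/z20.png

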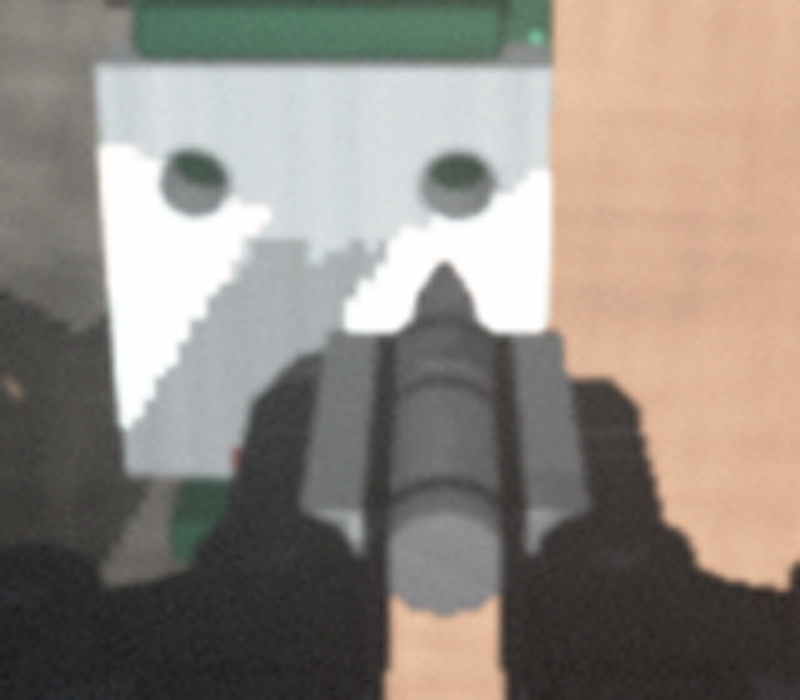

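View pics/s20.png

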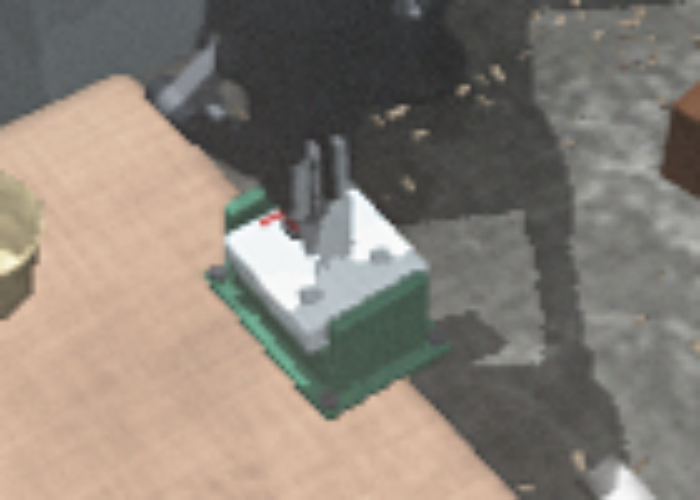

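```bash
python3 - <<'E'
from h import *
p=cams.get_image('wrist');s=st()
f=lambda x,y:(230+(x+.5)/5-.5,180+(y+.5)/5-.5)
print('b2',at_z(p,f(457,184),.048,True),'b1',at_z(p,f(195,183),.048,True),'tip',at_z(p,f(445,267),s['position'][2]-.040,True))
E
```

```text
t 32.6 tcp [ 0.5212 -0.174   0.1123] yaw -1.5236 F [ 0.3 -0.2 -0.1] w 0.0101 q6 1.07
b2 [ 0.52292265 -0.1755271   0.048     ] b1 [ 0.52120563 -0.13808492  0.048     ] tip [ 0.52044074 -0.1739459   0.07232765]
```

>>> carry_out(rows=[[[-1, 0.11, -0.14, 0, 0], [-1, 0, 0, -1.2, 0], [-1, 0, 0, -1.0, 0], [-1, 0, 0, 0, 0]]])

```text
clock: 33.0
position: [0.5205, -0.1751, 0.088]
ee_rot: [0.001, 0.723, -0.691, -0.002]
contact_force: [-0.1, 0.0, -1.2]
width: 0.0102
```

```bash
python3 - <<'E'
from h import *
st();p=cams.get_image('wrist');darkholes(p,(230,180,390,320),scale=5,name='z21');st()
E
```

```text
t 33.0 tcp [ 0.5205 -0.1751  0.088 ] yaw -1.525 F [-0.1  0.  -1.2] w 0.0102 q6 1.07
t 33.05 tcp [ 0.521  -0.1754  0.0888] yaw -1.525 F [ 0.1 -0.5  0.2] w 0.0099 q6 1.07
```

View pics/z21.png

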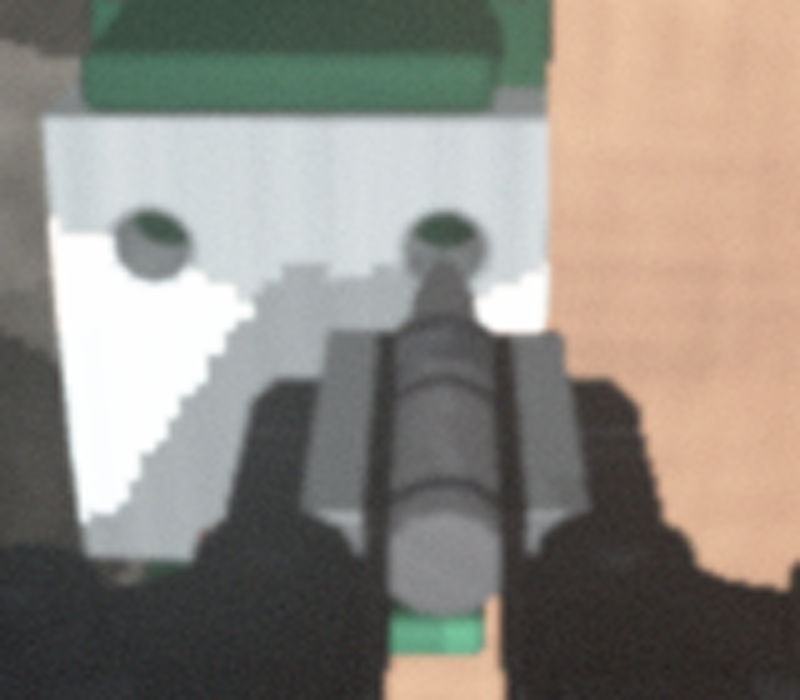

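>>> carry_out(rows=[[[-1, 0.18, -0.03, 0.1, 0], [-1, 0, 0, 0, 0], [-1, 0, 0, -0.4, 0], [-1, 0, 0, -0.4, 0], [-1, 0, 0, 0, 0]]])

```text
clock: 33.55
position: [0.5233, -0.1759, 0.0825]
ee_rot: [0.0, 0.723, -0.691, -0.001]
contact_force: [-0.4, 0.0, -0.1]
width: 0.01
```

```bash
python3 - <<'E'
from h import *
st();p=cams.get_image('wrist');darkholes(p,(230,180,390,320),scale=5,name='z22');st()
E
```

```text
t 33.55 tcp [ 0.5233 -0.1759  0.0825] yaw -1.525 F [-0.4  0.  -0.1] w 0.01 q6 1.07
t 33.6 tcp [ 0.5235 -0.176   0.0827] yaw -1.525 F [-1.6 -0.1 -0.2] w 0.0097 q6 1.07
```

View pics/z22.png

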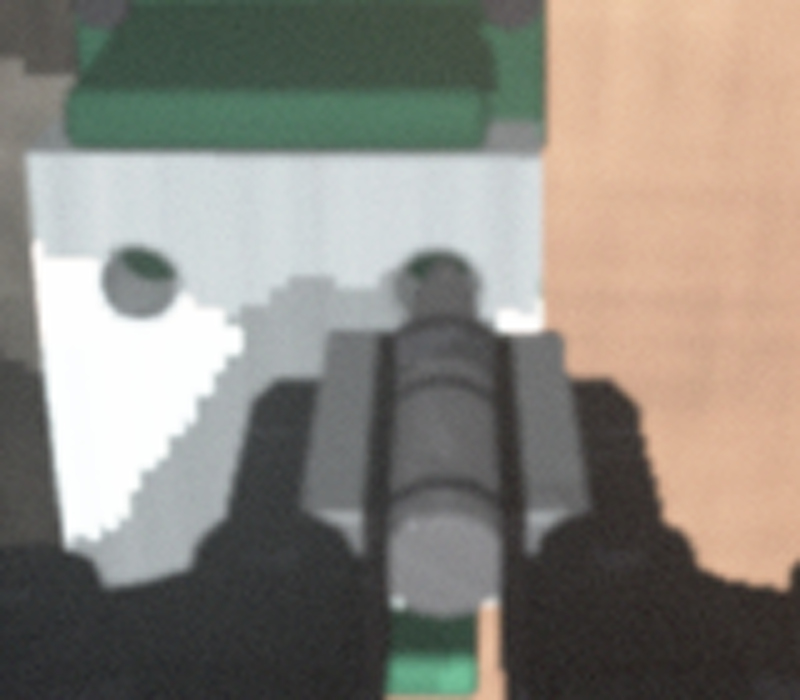

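>>> carry_out(rows=[[[-1, -0.06, 0.05, 0, 0], [-1, 0, 0, -0.5, 0], [-1, 0, 0, -0.5, 0], [-1, 0, 0, 0, 0]]])

```text
clock: 34.0
position: [0.5226, -0.1753, 0.0722]
ee_rot: [0.0, 0.723, -0.691, -0.001]
contact_force: [-0.6, -0.9, -0.7]
width: 0.0099
```

>>> carry_out(rows=[[[-1, 0, 0, -0.4, 0], [-1, 0, 0, -0.4, 0], [-1, 0, 0, 0, 0]]])

```text
clock: 34.3
position: [0.5228, -0.1755, 0.0644]
ee_rot: [0.0, 0.723, -0.691, -0.001]
contact_force: [-0.3, -0.9, 0.5]
width: 0.0099
```

>>> carry_out(rows=[[[-1, 0, 0, -0.4, 0], [-1, 0, 0, -0.3, 0], [-1, 0, 0, 0, 0]]])

```text
clock: 34.6
position: [0.523, -0.1755, 0.0576]
ee_rot: [0.0, 0.723, -0.691, -0.0]
contact_force: [0.8, 0.7, -0.6]
width: 0.0099
```

>>> carry_out(rows=[[[-1, 0, 0, -0.15, 0], [-1, 0, 0, -0.1, 0], [-1, 0, 0, -0.1, 0], [-1, 0, 0, 0, 0]]])

```text
clock: 35.0
position: [0.5233, -0.1756, 0.0559]
ee_rot: [-0.0, 0.723, -0.691, 0.0]
contact_force: [-2.2, 1.2, 8.1]
width: 0.0103
```

>>> carry_out(rows=[[[-0.4, 0, 0, 0.03, 0], [-0.4, 0, 0, 0, 0], [-0.4, 0, 0, 0, 0], [-0.4, 0, 0, 1.5, 0], [-0.4, 0, 0, 2.5, 0], [-0.4, 0, 0, 3, 0], [-0.4, 0, 0, 2, 0], [-0.4, 0, 0, 0, 0]]])

```text
clock: 35.8
position: [0.5253, -0.1766, 0.1478]
ee_rot: [-0.001, 0.723, -0.691, 0.003]
contact_force: [0.2, -0.9, 0.0]
width: 0.0258
```

```bash
python3 - <<'E'
from h import *
st();p=cams.get_image('wrist');save(p,'w23')
p=cams.get_image('side');st();cv2.imwrite('pics/s23.png',cv2.cvtColor(cv2.resize(p['image'][150:250,250:390],None,fx=5,fy=5),cv2.COLOR_RGB2BGR))
E
```

```text
t 35.8 tcp [ 0.5253 -0.1766  0.1478] yaw -1.525 F [ 0.2 -0.9  0. ] w 0.0258 q6 1.08
t 35.9 tcp [ 0.5231 -0.1756  0.1447] yaw -1.525 F [ 0.9 -0.5 -0.4] w 0.0255 q6 1.08
```

View pics/s23.png

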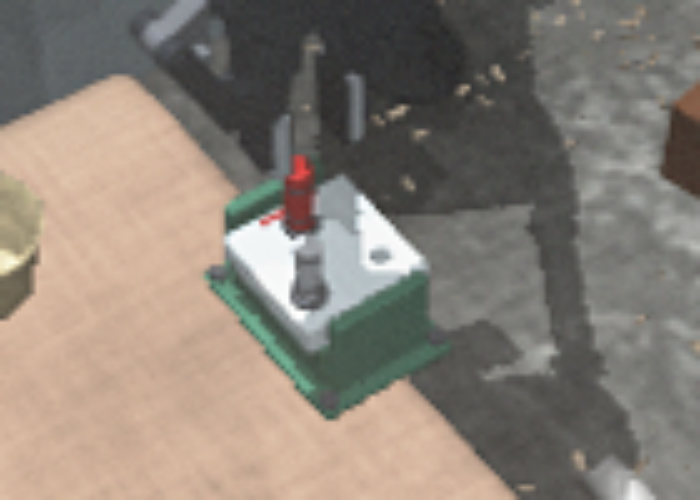

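View pics/w23.png

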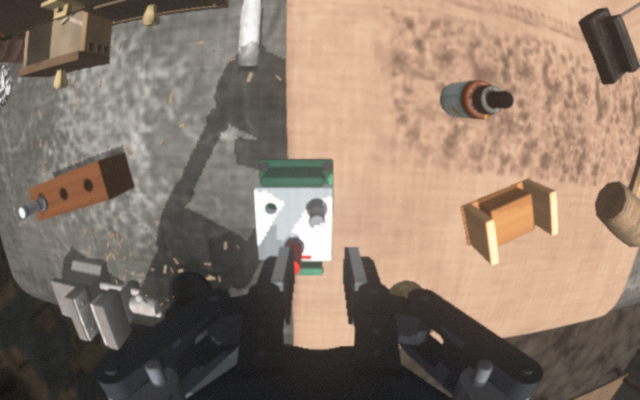

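```bash
python3 - <<'E'
from h import *
p=cams.get_image('top')
for u in [(162,150),(150,175),(130,195),(155,70)]:
    print(u,[np.round(at_z(p,u,z)[:2],3).tolist() for z in (0,.1,.2,.3)])
cv2.imwrite('pics/t24.png',cv2.cvtColor(cv2.resize(p['image'][40:260,20:320],None,fx=2.5,fy=2.5),cv2.COLOR_RGB2BGR))
E
```

```text
(162, 150) [[0.664, 0.24], [0.639, 0.206], [0.614, 0.171], [0.589, 0.136]]
(150, 175) [[0.596, 0.27], [0.577, 0.233], [0.558, 0.196], [0.539, 0.158]]
(130, 195) [[0.543, 0.321], [0.529, 0.279], [0.515, 0.238], [0.501, 0.196]]
(155, 70) [[0.89, 0.265], [0.845, 0.228], [0.8, 0.191], [0.754, 0.155]]
```

View pics/t24.png

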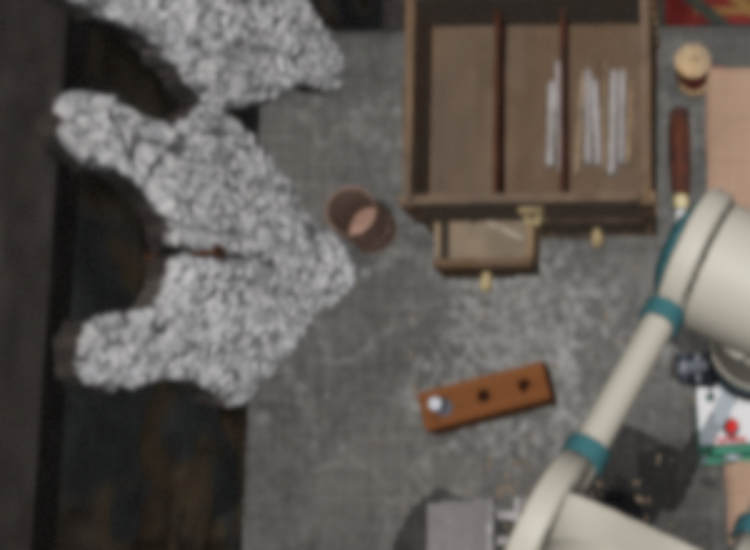

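>>> carry_out(rows=[[[0.2, 0, 1.2, 0, 0.149], [0.2, 0, 2.3, 0, 0.149], [0.2, 0, 2.4, 0, 0.149], [0.2, 0, 2.4, 0, 0.149], [0.2, -0.1, 2.4, 0, 0.149], [0.2, -0.1, 2.4, 0, 0.149], [0.2, -0.1, 2.4, 0, 0.149], [0.2, -0.1, 2.4, 0, 0.149], [0.2, -0.1, 2.4, 0, 0.149], [0.2, -0.1, 2.4, 0, 0.149], [0.2, -0.1, 2.4, 0, 0.149], [0.2, -0.1, 2.4, 0, 0.149]]])

```text
clock: 37.15
position: [0.514, 0.1002, 0.1432]
ee_rot: [-0.0, 0.991, 0.134, -0.002]
contact_force: [0.6, 0.4, -0.9]
width: 0.0514
```

>>> carry_out(rows=[[[0.2, 0, 2.2, 0, 0.149], [0.2, 0, 1.1, -1, 0.149], [0.2, 0, 0, -1, 0], [0.2, 0, 0, 0, 0], [0.2, 0, 0, 0, 0]]])

```text
clock: 37.65
position: [0.5146, 0.1316, 0.1239]
ee_rot: [-0.0, 0.961, 0.276, -0.001]
contact_force: [0.7, -0.4, 0.5]
width: 0.0511
```

```bash
python3 - <<'E'
from h import *
st();p=cams.get_image('wrist');save(p,'w25');darkholes(p,(220,150,420,310),scale=4,name='z25');st()
for r in finder.boxes_of(p,'bolt_a_grip')[:3]: print(r)
E
```

```text
t 37.65 tcp [0.5146 0.1316 0.1239] yaw 0.5584 F [ 0.7 -0.4  0.5] w 0.0511 q6 -0.44
t 37.7 tcp [0.5151 0.1316 0.1245] yaw 0.5586 F [0.5 0.1 0.4] w 0.0515 q6 -0.44
{'xy': [318.8, 218.1], 'confidence': 0.75}
{'xy': [188.7, 384.6], 'confidence': 0.54}
{'xy': [138.0, 286.0], 'confidence': 0.4}
```

View pics/z25.png

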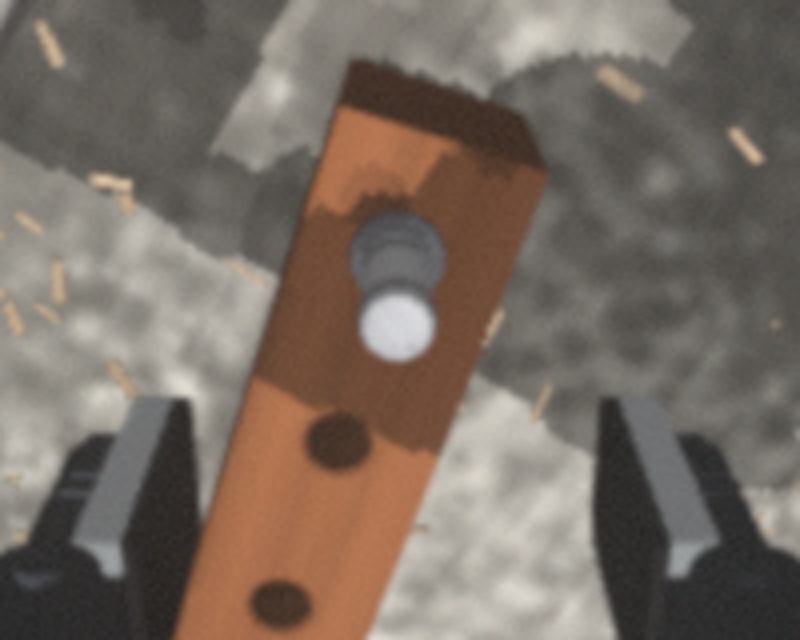

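```bash
python3 - <<'E'
from h import *
p=cams.get_image('wrist');st()
f=lambda x,y:(220+(x+.5)/4-.5,150+(y+.5)/4-.5)
print(at_z(p,f(397,327),.086,True),at_z(p,f(397,258),.054,True))
E
```

```text
t 37.8 tcp [0.5155 0.1317 0.1251] yaw 0.559 F [-0.7 -0.7 -0.5] w 0.0512 q6 -0.44
[0.51482194 0.13261781 0.086     ] [0.51475127 0.13281423 0.054     ]
```

>>> carry_out(rows=[[[0.2, -0.05, 0.1, -1.5, 0], [0.2, 0, 0, -2, 0], [0.2, 0, 0, -1.8, 0], [0.2, 0, 0, -1.2, 0], [0.2, 0, 0, -0.3, 0], [0.2, 0, 0, 0, 0], [-1, 0, 0, 0, 0], [-1, 0, 0, 0, 0], [-1, 0, 0, 0, 0], [-1, 0, 0, 0, 0], [-1, 0, 0, 0, 0], [-1, 0, 0, 0, 0]]])

```text
clock: 39.0
position: [0.5153, 0.1334, 0.0578]
ee_rot: [0.0, 0.961, 0.277, 0.001]
contact_force: [-0.4, -0.4, 6.0]
width: 0.0096
```

>>> carry_out(rows=[[[-1, 0, 0, 1, 0], [-1, 0, 0, 2, 0], [-1, 0, 0, 2.5, 0], [-1, 0, 0, 2, 0], [-1, 0, 0, 0, 0]]])

```text
clock: 39.5
position: [0.5168, 0.1336, 0.1349]
ee_rot: [0.0, 0.961, 0.277, 0.003]
contact_force: [-0.0, -0.1, -0.4]
width: 0.0104
```

>>> carry_out(rows=[[[-1, 0, -1.0, 0, -0.149], [-1, 0, -2.1, 0, -0.149], [-1, 0, -2.1, 0, -0.149], [-1, 0, -2.1, 0, -0.149], [-1, 0, -2.1, 0, -0.149], [-1, 0.1, -2.1, 0, -0.149], [-1, 0.1, -2.1, 0, -0.149], [-1, 0.1, -2.1, 0, -0.149], [-1, 0.1, -2.1, 0, -0.149], [-1, 0.1, -2.1, 0, -0.149], [-1, 0, -2.1, 0, -0.149], [-1, 0, -2.1, 0, -0.149]]])

```text
clock: 40.7
position: [0.5189, -0.1082, 0.1308]
ee_rot: [0.0, 0.816, -0.578, -0.001]
contact_force: [-0.0, 0.3, -0.2]
width: 0.0101
```

>>> carry_out(rows=[[[-1, 0, -2.0, 0, -0.149], [-1, 0, -1.0, -1, -0.149], [-1, 0, 0, -1, 0], [-1, 0, 0, 0, 0], [-1, 0, 0, 0, 0]]])

```text
clock: 41.2
position: [0.5191, -0.1367, 0.1111]
ee_rot: [0.0, 0.724, -0.69, -0.001]
contact_force: [0.5, -0.2, -0.3]
width: 0.0099
```

```bash
python3 - <<'E'
from h import *
st();p=cams.get_image('wrist');save(p,'w26');darkholes(p,(230,180,390,320),scale=5,name='z26');st()
E
```

```text
t 41.2 tcp [ 0.5191 -0.1367  0.1111] yaw -1.5224 F [ 0.5 -0.2 -0.3] w 0.0099 q6 1.13
t 41.25 tcp [ 0.5196 -0.1369  0.1117] yaw -1.5227 F [ 0.9 -0.7  0.6] w 0.0104 q6 1.14
```

View pics/z26.png

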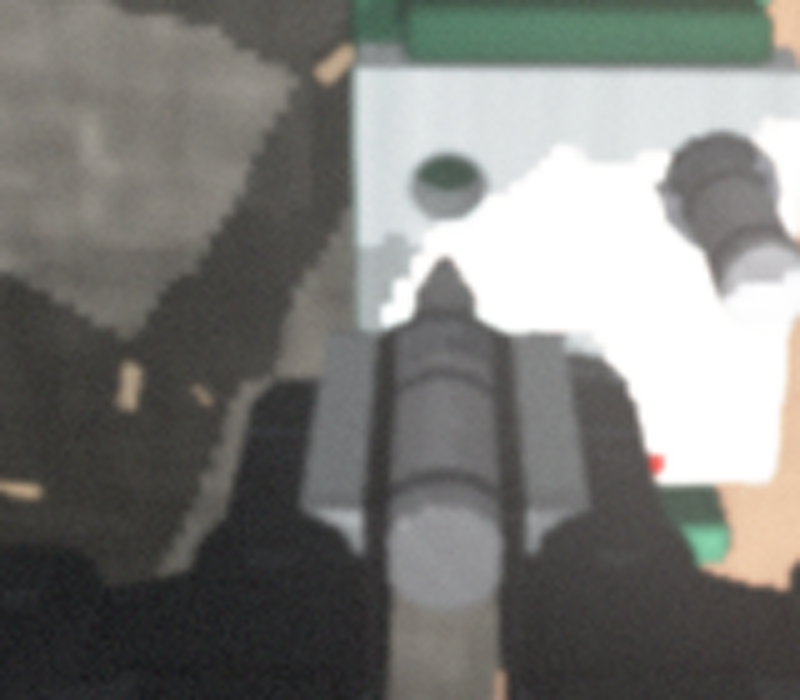

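>>> carry_out(rows=[[[-1, 0.14, -0.03, -0.8, 0], [-1, 0, 0, -1.2, 0], [-1, 0, 0, 0, 0], [-1, 0, 0, 0, 0], [-1, 0, 0, 0, 0]]])

```text
clock: 41.75
position: [0.5213, -0.138, 0.0919]
ee_rot: [-0.0, 0.723, -0.691, 0.0]
contact_force: [-0.2, -0.0, 0.1]
width: 0.0101
```

```bash
python3 - <<'E'
from h import *
st();p=cams.get_image('wrist');save(p,'w27');darkholes(p,(230,180,390,320),scale=5,name='z27');st()
E
```

```text
t 41.75 tcp [ 0.5213 -0.138   0.0919] yaw -1.5249 F [-0.2 -0.   0.1] w 0.0101 q6 1.14
t 41.8 tcp [ 0.5214 -0.138   0.0921] yaw -1.5248 F [-0.  -0.4 -0.7] w 0.0101 q6 1.14
```

View pics/z27.png

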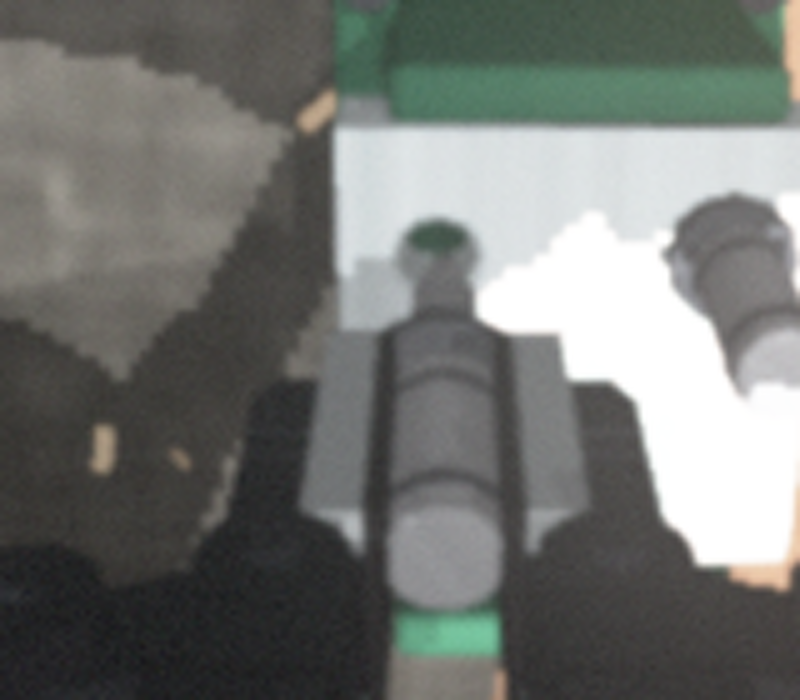

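>>> carry_out(rows=[[[-1, 0.02, 0.05, -0.4, 0], [-1, 0, 0, -0.5, 0], [-1, 0, 0, 0, 0]]])

```text
clock: 42.1
position: [0.5207, -0.1372, 0.0822]
ee_rot: [0.0, 0.723, -0.691, -0.001]
contact_force: [-0.6, 0.3, -0.2]
width: 0.01
```

>>> carry_out(rows=[[[-1, 0, 0, -0.5, 0], [-1, 0, 0, -0.5, 0], [-1, 0, 0, 0, 0]]])

```text
clock: 42.4
position: [0.5207, -0.1372, 0.072]
ee_rot: [0.0, 0.723, -0.691, -0.001]
contact_force: [-0.1, 0.7, -0.8]
width: 0.0102
```

>>> carry_out(rows=[[[-1, 0, 0, -0.5, 0], [-1, 0, 0, -0.4, 0], [-1, 0, 0, 0, 0]]])

```text
clock: 42.7
position: [0.521, -0.1373, 0.0633]
ee_rot: [0.0, 0.723, -0.691, -0.0]
contact_force: [0.1, -1.3, -0.3]
width: 0.0098
```

>>> carry_out(rows=[[[-1, 0, 0, -0.3, 0], [-1, 0, 0, -0.2, 0], [-1, 0, 0, -0.1, 0], [-1, 0, 0, 0, 0]]])

```text
clock: 43.1
position: [0.521, -0.1373, 0.0577]
ee_rot: [0.0, 0.723, -0.691, -0.0]
contact_force: [-0.9, -0.3, -0.9]
width: 0.0104
```

>>> carry_out(rows=[[[-1, 0, 0, -0.15, 0], [-1, 0, 0, -0.1, 0], [-1, 0, 0, -0.1, 0], [-1, 0, 0, 0, 0]]])

```text
clock: 43.5
position: [0.5211, -0.1374, 0.0557]
ee_rot: [0.0, 0.723, -0.691, 0.0]
contact_force: [-3.9, 1.3, 9.3]
width: 0.0103
```

>>> carry_out(rows=[[[-0.5, 0, 0, 0.03, 0], [-0.5, 0, 0, 0, 0], [-0.5, 0, 0, 0, 0], [-0.5, 0, 0, 1.5, 0], [-0.5, 0, 0, 2.5, 0], [-0.5, 0, 0, 3, 0], [-0.5, 0, 0, 3, 0], [-0.5, -2, 0, 0, 0], [-0.5, -3, 0, 0, 0], [-0.5, -3, 0, 0, 0], [-0.5, 0, 0, 0, 0], [-0.5, 0, 0, 0, 0]]])

```text
clock: 44.7
position: [0.4416, -0.1377, 0.1549]
ee_rot: [-0.0, 0.723, -0.691, 0.001]
contact_force: [-0.2, -0.4, 0.8]
width: 0.0214
```

```bash
python3 - <<'E'
from h import *
st();p=cams.get_image('wrist');save(p,'w28');darkholes(p,(230,90,390,230),scale=5,name='z28')
q=cams.get_image('side');st();cv2.imwrite('pics/s28.png',cv2.cvtColor(cv2.resize(q['image'][150:250,250:390],None,fx=5,fy=5),cv2.COLOR_RGB2BGR))
for t,z in dict(bottle_mid=.051,cup_mid=.024,dabber_mid=.035).items():
    for r in finder.boxes_of(q,t)[:1]: print(t,round(r['confidence'],2),np.round(r['xy'],1),np.round(at_z(q,r['xy'],z),3))
E
```

```text
t 44.7 tcp [ 0.4416 -0.1377  0.1549] yaw -1.5257 F [-0.2 -0.4  0.8] w 0.0214 q6 1.07
t 44.8 tcp [ 0.4426 -0.1379  0.1549] yaw -1.5251 F [ 0.2 -0.7  0.4] w 0.0214 q6 1.07
bottle_mid 0.94 [282.7 275.6] [ 0.631 -0.31   0.051]
cup_mid 0.87 [244.8 199.5] [ 0.401 -0.28   0.024]
dabber_mid 0.66 [334.2 159.7] [ 0.418 -0.045  0.035]
```

View pics/z28.png

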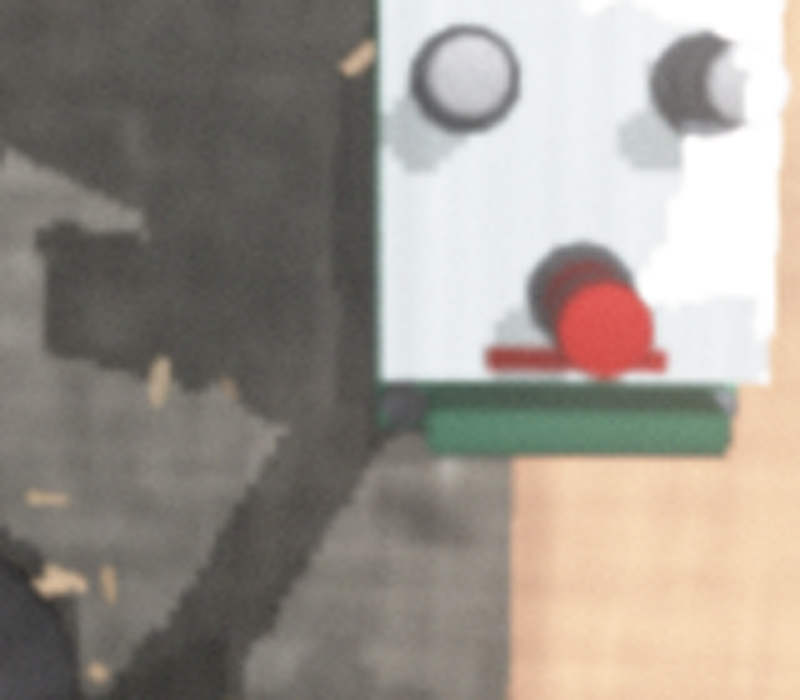

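View pics/s28.png

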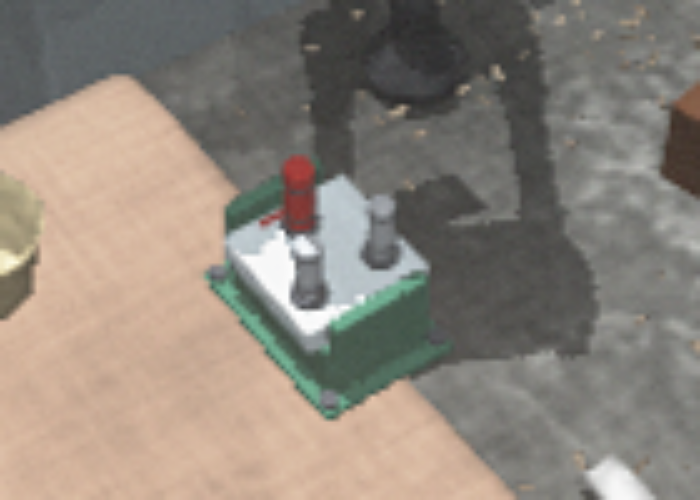

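```bash
python3 - <<'E'
from h import *
manip.sign_off();st()
E
```

```text
the job is handed in; nothing more can be done
the job is handed in; nothing more can be done
```

I fitted the cover and handed the job in at about 45 s of the 72 s allowed. The hand-in reports no verdict.

**What I did**
- I picked the cover off the rest by its x edges, laid it flat on the table and let go.
- I took it again by its y edges and set it between the housing's cheeks, with the red stripe over the single bore.
- I pushed the drift home first, then the two bolts.

**Last checks**
- **Seating:** Each pin stopped with a clear rise in push force: 16 N for the drift, 8 N and 9 N for the bolts. The stopping heights matched the flange lying on the cover.
- **Final pictures:** The wrist and side views show all three flanges flat on the cover and the pins upright.
- **Bystanders:** The side camera found the bottle, cup and dabber within about 8 mm of where it saw them at the start, which is about the finder's own scatter.
- **Robot:** The gripper is clear of everything.

**Disagreements**
- Camera and arm readings of the same hole differed by 1 to 2 mm in x. I corrected for this from close wrist pictures before each insertion.
- The distance from the drift to the midpoint of the bolts came out at 35.2 mm instead of 34 mm, which is within the holes' play.

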